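# Pack up the mini pottery wheel kit

### The arm

A 7-joint arm with a two-finger parallel gripper is mounted at the origin on the work surface. World frame = base frame: x ahead of the robot, y to its left, z up, the work surface at z = 0. Lengths are in m, angles in rad, forces in N, time in s.
With the tool pointing down it reaches from about 0.425 to 1.025 m from the base axis. Payload 9.4 kg.
Tool frame: the origin (TCP) lies at the very end of the fingers, on their centre line; the grasp point (between the pads) lies 19 mm behind it; z points along the fingers, y is the line along which they close (so a half turn about z gives the same grasp; the last joint's range is limited). The gripper opens to 85 mm and grips with 20 to 120 N. Pads are 22 mm wide; open, the fingers measure 114 mm over their backs; the gripper's body (76 mm by 85 mm) begins 54 mm behind the grasp point. The pads swing forward as they close: fully open they stand 13 mm farther back than shut.
Start: joints at [1.063, 0.599, -0.003, 1.599, 0.002, 0.943, -0.08], TCP at [0.303, -0.659, 0.231] pointing down, gripper open.
Joint ranges: [-2.57, 2.57], [-0.35, 1.97], [-1.29, 1.29], [0.11, 2.56], [-1.05, 4.19], [0.11, 1.86], [-2.63, 2.63]. Speed limits (rad/s): [2.22, 2.22, 3.01, 3.01, 3.14, 3.14, 3.14].

### API

Orientations are given as a rotation vector (axis times angle).
In Python, from rig import * gives the robot as it stands. The module is installed in compiled form; this text tells all that it offers.
- The arm moves only by the tool move_arm, never from a script. Its argument "motion" is a list of rows, each a list of 7 numbers: the turn, a rotation vector about the world's x, y, z scaled (see below), then the shift along the world's x, y, z scaled (see below), then the gripper's target within -1 to 1 (fully open at 1, half-way at 0, shut at -1). In form: [[ax, ay, az, dx, dy, dz, jaw], ...]. A call has 1 to 20 rows; each row is the pose to reach, as a shift and turn from the pose commanded when the call began, turning the shorter way round; what a row does not reach only later rows make up. The controller multiplies each number of a shift by 0.4 m and each number of a turn by 180 degrees. A row lasts 1/10 s, in which the tool goes at most 50 mm and 8.59 degrees, less where a joint would pass 70% of its speed; a pose out of reach is approached as far as the arm can. A call with a number of a shift or a turn outside -1 to 1 is refused whole. A call with a gripper value outside its range is refused whole. The fingers move at their own pace and stop on an object; "squeeze" is the grip in N (left out, the last holds). Time passes only in rows, so rows that repeat a pose let the fingers close. It gives the time, the measured TCP pose, the force, the opening and the grip force at its end, in the units of the state.
- get_state(): the state, without advancing time (a new reading comes with each control period).
- get_image(name): name is "scene" or "top" or "wrist"; returns (picture, depth): 480x640x3 uint8, blue, green, red; 480x640 float32, m along the optical axis (not along the pixel's ray), 0 where there is no reading.
- camera_params(name): a dict with "intrinsics" (3x3 intrinsics, pixels), "k1" (the pictures are not rectified: a ray, as slopes to the right and down, at radius r is drawn at 1 + k1 r^2 times it, then the intrinsics apply), "eye" and "orientation" of the camera in the world. Camera axes: x right, y down, z forward; pixel columns grow to the right and rows downward; lengths in m; the calibration is good to about 2 mm. A picture is of the moment at which its call begins: read the wrist's pose just before it. camera_params takes no time and is no camera call; for the wrist camera it gives the pose at the moment of the call.
- job_done(): hands the job in; it is judged then, once.
The state is a dict: "time": time; "joint_positions": joint angles; "dq": joint speeds; "joint_torque": joint torques, N m; "position": TCP position; "eef_rot": TCP orientation; "force": force on the tool from outside, world axes, zero at the start; "moment": the same for the moment, N m; "gripper_width": opening from 0.0 (shut) to 1.0 (fully open); "finger_force": force on a finger pad.
Only numpy, scipy, OpenCV 4.12 (cv2) and the standard library are available. Lean on these libraries where they do the work, as an engineer would, in place of code of your own. Each camera call takes 0.05 s, during which the arm holds its last target. There are 200 camera calls.

### The job

Pack up the mini pottery wheel: press the red release button right down (it stays down), twist the chuck a quarter turn anticlockwise (seen from above) to its stop, lift it off and put it in the large well of the blue case. Lay each clay tool that is out on the cloth flat in its own slot, in order of use from the well outwards - knife (yellow), loop (red), needle (green), spatula (black); a missing tool's slot stays empty - and when everything is in, close the lid fully. Leave the other things on the table alone.

Things in the scene. Friction and masses are not known exactly. Their poses are not given: they have to be found in the camera images.
- wheel: mini pottery wheel, white round housing 170 mm across and 64 mm high, fixed to the table; origin under its centre on the table, z up. On top, centred, the steel bayonet mount: two lips at its +x and -x sides, 27 to 44 mm from the axis, tops 86 mm above the table.
- chuck: aluminium trimming chuck, 56 mm high, 0.25 kg; origin under its foot, z along its axis. Grip drum 52 mm across at 24 to 56 mm height; foot 48 mm across; lug bar 70 x 18 mm along its x (red line on top) at 9 to 15 mm. Locked: foot 64 mm above the table, x along the wheel's x, lugs under the lips. Button down, it turns +90 deg about z to a stop, then lifts straight off. A few degrees of play.
- chuck_grip (a point): on the chuck's axis, 44 mm above its foot, the height to grip the drum
- release_top (a point): centre of the top face of the red round release button (22 mm across) on top of the wheel, 65 mm from the wheel's axis; 88 mm above the table when up, travels 10 mm straight down
- release (a joint): release button, 0 up to 0.010 m right down; takes about 3 N and stays where it is pushed; the chuck is free to turn from 0.007 on
- case: blue kit case fixed to the table, outside 210 mm (its x) by 288 mm (its y), open tray with walls 32 mm high, 5 mm thick; origin under its centre on the table. The lid is hinged along its +x edge. Inside, the large well at its -y end, then slots 1 to 4 towards +y.
- well (a point): middle of the large well's floor (5 mm above the table); the well is 200 mm (x) by 80 mm (y), closed off from the slots by a wall 18 mm above the floor
- slot1 (a point): slot 1, yellow patch: point on the case's inner floor (5 mm above the table) at the slot's middle. Axes as the case: tools lie along x; slots follow along +y every 42 mm. White teeth (8 mm square, 12 mm high) at x = -32 and +32 mm leave a 34 mm gap for the tool; between the two rows of teeth the floor is free for fingers.
- slot2 (a point): slot 2, red patch: point on the case's inner floor (5 mm above the table) at the slot's middle. Axes as the case: tools lie along x; slots follow along +y every 42 mm. White teeth (8 mm square, 12 mm high) at x = -32 and +32 mm leave a 34 mm gap for the tool; between the two rows of teeth the floor is free for fingers.
- slot3 (a point): slot 3, green patch: point on the case's inner floor (5 mm above the table) at the slot's middle. Axes as the case: tools lie along x; slots follow along +y every 42 mm. White teeth (8 mm square, 12 mm high) at x = -32 and +32 mm leave a 34 mm gap for the tool; between the two rows of teeth the floor is free for fingers.
- slot4 (a point): slot 4, black patch: point on the case's inner floor (5 mm above the table) at the slot's middle. Axes as the case: tools lie along x; slots follow along +y every 42 mm. White teeth (8 mm square, 12 mm high) at x = -32 and +32 mm leave a 34 mm gap for the tool; between the two rows of teeth the floor is free for fingers.
- lid (a joint): lid of the case, 0 shut, about 1.7 rad standing open (limit 1.9); moderately stiff hinge: stays where it is left when upright and sinks slowly shut by itself from about 1.1 rad down. It reaches 210 mm from the hinge; shut, its top is 72 mm above the table.
- lid_hinge (a point): middle of the lid's hinge line, 32 mm above the table; axes turn with the lid: -x runs from the hinge to the free edge, the outer face lies at z = 40 mm, the free edge at x = -210 mm; a grey tab 90 mm wide, 22 mm long, continues beyond it
- knife: clay tool with flat wooden blade and a yellow band near the other end, 40 g. Square wooden handle 90 x 12 x 12 mm; origin under the middle of the handle (about its balance point, the place to grip), x along it towards the working end, whose tip is 82 mm from the origin. May be absent. Belongs in slot 1.
- loop: clay tool with steel wire loop and a red band near the other end, 40 g. Square wooden handle 90 x 12 x 12 mm; origin under the middle of the handle (about its balance point, the place to grip), x along it towards the working end, whose tip is 82 mm from the origin. May be absent. Belongs in slot 2.
- needle: clay tool with thin steel needle and a green band near the other end, 40 g. Square wooden handle 90 x 12 x 12 mm; origin under the middle of the handle (about its balance point, the place to grip), x along it towards the working end, whose tip is 82 mm from the origin. May be absent. Belongs in slot 3.
- spatula: clay tool with flat steel blade 24 mm wide and a black band near the other end, 40 g. Square wooden handle 90 x 12 x 12 mm; origin under the middle of the handle (about its balance point, the place to grip), x along it towards the working end, whose tip is 82 mm from the origin. May be absent. Belongs in slot 4.
- spray: green spray bottle, 184 mm high, leave alone; origin under its centre
- toolpot: green pot of brushes, 84 mm across, sticks up to 200 mm high, leave alone; origin under its centre
- phone: black phone 150 x 74 x 8 mm lying, leave alone; origin under its centre
- pinchpot: grey clay bowl 66 mm across, 50 mm high, leave alone; origin under its centre
- lump: grey clay lump 64 mm across, 38 mm high, leave alone; origin under its centre
- glaze: white jar with orange cap 52 mm across, 70 mm high, leave alone; origin under its centre
- saucer: white saucer 70 mm across, 8 mm high, leave alone; origin under its centre
Not all that is in view belongs to the job. Leave any pink look-alike of the knife alone.

How it is judged:
On the way, in this order (a step that is already met when the one before it is completed fails the run):
1. the release button is pressed right down (value of joint release above 0.0075 m), for 0.2 s.
2. the chuck is twisted a quarter turn in its mount (angle between the x axis of chuck and the x axis of wheel, either way round above 1.25 rad and horizontal distance between chuck and wheel below 0.01 m and height (world z) of chuck below 0.075 m), for 0.1 s.
3. the chuck is in the well and every tool present lies in its slot, the lid still open (x of chuck_grip in the frame of well between -0.085 and 0.085 m and y of chuck_grip in the frame of well between -0.036 and 0.036 m and z of chuck_grip in the frame of well between -0.01 and 0.06 m and x of knife in the frame of slot1 between -0.035 and 0.035 m and y of knife in the frame of slot1 between -0.017 and 0.017 m and z of knife in the frame of slot1 between -0.01 and 0.02 m and angle between knife's own x axis and vertical between 1.42 and 1.72 rad and angle between the x axis of each of knife, loop, needle, spatula and the x axis of case, either way round below 0.25 rad and x of loop in the frame of slot2 between -0.035 and 0.035 m and y of loop in the frame of slot2 between -0.017 and 0.017 m and z of loop in the frame of slot2 between -0.01 and 0.02 m and angle between loop's own x axis and vertical between 1.42 and 1.72 rad and x of needle in the frame of slot3 between -0.035 and 0.035 m and y of needle in the frame of slot3 between -0.017 and 0.017 m and z of needle in the frame of slot3 between -0.01 and 0.02 m and angle between needle's own x axis and vertical between 1.42 and 1.72 rad and x of spatula in the frame of slot4 between -0.035 and 0.035 m and y of spatula in the frame of slot4 between -0.017 and 0.017 m and z of spatula in the frame of slot4 between -0.01 and 0.02 m and angle between spatula's own x axis and vertical between 1.42 and 1.72 rad and value of joint lid above 0.8 rad), for 0.2 s.
At the end, for the whole second after the job is handed in: The chuck is inside the large well, each tool present lies flat in its own slot (handle middle within 17 mm of the slot line and 35 mm of its middle, within 14 deg of its direction), and the lid is shut (under 0.05 rad) (x of chuck_grip in the frame of well between -0.085 and 0.085 m and y of chuck_grip in the frame of well between -0.036 and 0.036 m and z of chuck_grip in the frame of well between -0.01 and 0.06 m and x of knife in the frame of slot1 between -0.035 and 0.035 m and y of knife in the frame of slot1 between -0.017 and 0.017 m and z of knife in the frame of slot1 between -0.01 and 0.02 m and angle between knife's own x axis and vertical between 1.42 and 1.72 rad and angle between the x axis of each of knife, loop, needle, spatula and the x axis of case, either way round below 0.25 rad and x of loop in the frame of slot2 between -0.035 and 0.035 m and y of loop in the frame of slot2 between -0.017 and 0.017 m and z of loop in the frame of slot2 between -0.01 and 0.02 m and angle between loop's own x axis and vertical between 1.42 and 1.72 rad and x of needle in the frame of slot3 between -0.035 and 0.035 m and y of needle in the frame of slot3 between -0.017 and 0.017 m and z of needle in the frame of slot3 between -0.01 and 0.02 m and angle between needle's own x axis and vertical between 1.42 and 1.72 rad and x of spatula in the frame of slot4 between -0.035 and 0.035 m and y of spatula in the frame of slot4 between -0.017 and 0.017 m and z of spatula in the frame of slot4 between -0.01 and 0.02 m and angle between spatula's own x axis and vertical between 1.42 and 1.72 rad and contact force between the fingers and chuck below 0.05 N and contact force between the fingers and knife below 0.05 N and contact force between the fingers and loop below 0.05 N and contact force between the fingers and needle below 0.05 N and contact force between the fingers and spatula below 0.05 N and value of joint lid below 0.05 rad); the robot touches nothing.
It fails at once if one of the other things on the table is moved more than 4 cm or knocked over (distance of any of spray, toolpot, phone, pinchpot, lump, glaze, saucer from where it was at the start of the episode above 0.04 m or angle between any of spray, toolpot, phone, pinchpot, lump, glaze, saucer's own z axis and vertical above 0.6 rad).
Of knife, loop, needle, spatula only 3 to 4 are there at a start; the rules pass over those that are not, and their reading is None.
At some moment in a run one of knife, loop, needle, spatula may be knocked a few centimetres aside while the robot is not near it.
Once in a run the grip may slacken for a moment while it holds something.
It also fails if it takes over 192 s, if anything falls off the work surface, if the arm or the gripper's body presses on something with over 40 N, if the wrist force passes 120 N, or if a joint passes its speed limit or range.

## Working session

There is one attempt and no reset: what is moved stays moved. The work goes in short steps, Python scripts to look and compute and a tool call to move; the robot and the scene stay as the last step left them, time stands still between calls to the robot, and variables do not carry over. Pictures are saved under pics/ and viewed, at most 14 in all, crops included, and the job is handed in when it is done.

Besides the shell and the picture viewer there is one more tool, called as name([rows], argument=value, ...), one row to a line, values as JSON. move_arm: Moves the arm, as the interface text tells. Its arguments: {"type":"object","properties":{"motion":{"type":"array","items":{"type":"array","items":{"type":"number"}}},"squeeze":{"type":"number"}},"required":["motion"]}

```bash
mkdir -p pics; cat > h.py <<'E'
from rig import *
import numpy as np, cv2
from scipy.spatial.transform import Rotation as R
def cam(n):
    p=camera_params(n); return p
def rot(o):
    o=np.array(o,float)
    return o if o.shape==(3,3) else (R.from_rotvec(o).as_matrix() if o.size==3 else R.from_quat(o).as_matrix())
def rays(p,uv):
    uv=np.array(uv,float).reshape(-1,2);K=np.array(p['intrinsics'])
    d=np.c_[(uv[:,0]-K[0,2])/K[0,0],(uv[:,1]-K[1,2])/K[1,1]];s=d.copy()
    for _ in range(20): s=d/(1+p['k1']*(s**2).sum(1,keepdims=True))
    return np.c_[s,np.ones(len(s))]
def onplane(p,uv,z):
    w=rays(p,uv)@rot(p['orientation']).T; e=np.array(p['eye'])
    return e+w*((z-e[2])/w[:,2])[:,None]
def depthpts(p,uv,dep):
    uv=np.array(uv).reshape(-1,2)
    return np.array(p['eye'])+(rays(p,uv)*dep[uv[:,1],uv[:,0]][:,None])@rot(p['orientation']).T
E
python3 - <<'E'
from h import *
s=get_state();print({k:np.round(v,3) for k,v in s.items()})
for n in ['scene','top','wrist']:
    p=cam(n);print(n,p)
    im,d=get_image(n);cv2.imwrite(f'pics/{n}0.png',im);np.save(f'{n}0.npy',d)
E
```

```text
{'time': np.float64(0.0), 'joint_positions': array([ 1.063,  0.6  , -0.003,  1.6  ,  0.002,  0.943, -0.08 ]), 'dq': array([ 0.   ,  0.   ,  0.001, -0.   , -0.   ,  0.001,  0.   ]), 'joint_torque': array([ 0.0000e+00, -7.7643e+01,  1.5650e+00, -2.5800e+01,  1.2000e-02,
        9.0000e-03,  0.0000e+00]), 'position': array([ 0.303, -0.658,  0.23 ]), 'eef_rot': array([-3.067e+00, -6.710e-01,  1.000e-03]), 'force': array([-0.742,  0.725, -0.046]), 'moment': array([-0.008,  0.039,  0.029]), 'finger_force': np.float64(0.0), 'gripper_width': np.float64(0.995)}
scene {'intrinsics': array([[514.32092454,   0.        , 324.03019658],
       [  0.        , 514.32092454, 238.08822528],
       [  0.        ,   0.        ,   1.        ]]), 'k1': -0.02643565128803582, 'eye': array([ 1.279706  , -0.43488781,  0.80869491]), 'orientation': array([-2.03515423, -1.17732754,  0.54870704])}
top {'intrinsics': array([[565.41458134,   0.        , 328.36012948],
       [  0.        , 565.41458134, 243.9053369 ],
       [  0.        ,   0.        ,   1.        ]]), 'k1': -0.18303588389581935, 'eye': array([ 0.32762383, -0.01848736,  1.47580224]), 'orientation': array([-2.12834618,  2.14243869, -0.17723937])}
wrist {'intrinsics': array([[409.23125812,   0.        , 324.68312543],
       [  0.        , 409.23125812, 232.344362  ],
       [  0.        ,   0.        ,   1.        ]]), 'k1': 0.01723490381697219, 'eye': array([ 0.36858591, -0.62802806,  0.37395866]), 'orientation': array([ 2.43223354, -1.55877448, -0.2287751 ])}
```

View pics/top0.png

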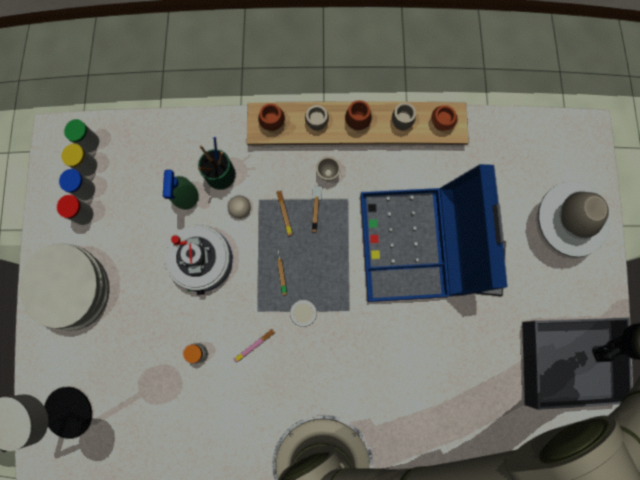

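View pics/scene0.png

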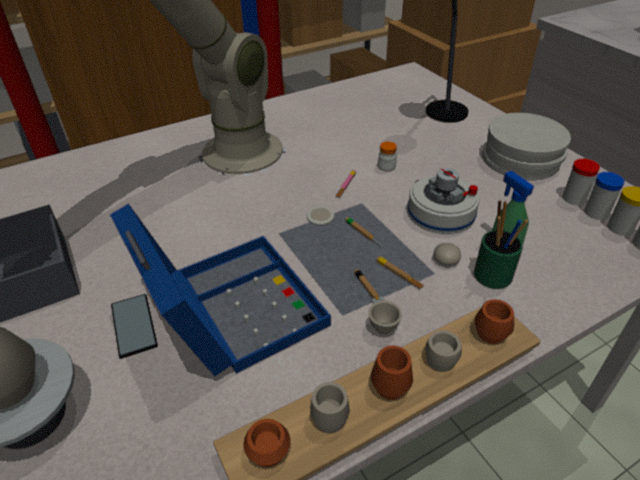

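Top view: wheel at (198,257), with the red button at (176,240). The cloth has a yellow-banded tool at (285,213), a dark-banded one at (316,210) and a green-banded one at (282,273). The pink decoy is at (254,345). The case hinge is on the image right, and the well is at the bottom of the case. An enlarged crop should settle which tools are which.

```bash
python3 - <<'E'
from h import *
im=cv2.imread('pics/top0.png')
a=cv2.resize(im[180:305,160:360],None,fx=4,fy=4,interpolation=cv2.INTER_CUBIC)
cv2.imwrite('pics/crop1.png',a)
E
```

```text
(no output)
```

View pics/crop1.png

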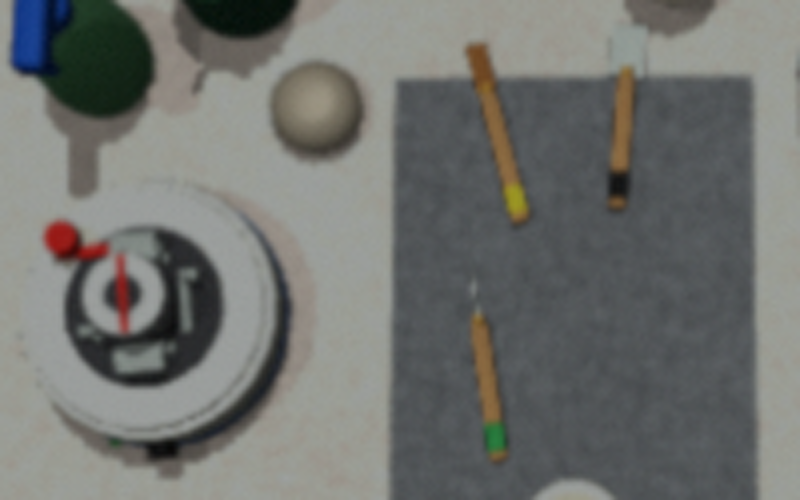

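Three tools are present: knife (yellow), spatula (black band, wide steel blade) and needle (green). The loop is absent. The pink-banded tool at (254,345) is the decoy. Next I measure.

```bash
cat > meas.py <<'E'
from h import *
def comp(m,minA=5):
    n,l,s,c=cv2.connectedComponentsWithStats(m.astype(np.uint8));
    return sorted([(s[i,4],c[i],np.argwhere(l==i)[:,::-1]) for i in range(1,n) if s[i,4]>=minA],key=lambda t:-t[0])
def rect(uv): return cv2.minAreaRect(np.array(uv,np.float32))
def hsv(im): return [c.astype(int) for c in cv2.split(cv2.cvtColor(im,cv2.COLOR_BGR2HSV))]
def tools(im,p,roi,z=0.012):
    x0,y0,x1,y1=roi; H,S,V=hsv(im[y0:y1,x0:x1])
    wood=(H>4)&(H<28)&(S>90)&(V>50)
    out=[]
    for a,c,uv in comp(wood,25):
        w=onplane(p,uv+[x0,y0],z)[:,:2]
        r=cv2.minAreaRect(w.astype(np.float32)); out.append((a,c+[x0,y0],r))
    return out
E
python3 - <<'E'
from meas import *
im=cv2.imread('pics/top0.png');d=np.load('top0.npy');p=cam('top')
H,S,V=hsv(im)
def rep(name,m,z,roi,minA=5):
    x0,y0,x1,y1=roi
    for a,c,uv in comp(m[y0:y1,x0:x1],minA)[:6]:
        uv=uv+[x0,y0];w=onplane(p,uv,z);dp=depthpts(p,uv,d)
        print(name,a,np.round(c+[x0,y0],1),'pl',np.round(w.mean(0),4),'zd',np.round(np.median(dp[:,2]),4),'rect',[np.round(q,4) for q in cv2.minAreaRect(w[:,:2].astype(np.float32))])
red=((H<8)|(H>172))&(S>150)&(V>80)
rep('red',red,.088,(165,225,235,290))
rep('redline',red,.120,(165,225,235,290))
T=(262,185,345,300)
rep('wood',(H>4)&(H<34)&(S>80),.012,T,20)
rep('yel',(H>22)&(H<35)&(S>150),.012,T)
rep('grn',(H>45)&(H<80)&(S>120),.012,T)
C=(355,180,480,310)
rep('cyel',(H>22)&(H<35)&(S>150),.005,C)
rep('cred',red,.005,C)
rep('cgrn',(H>45)&(H<80)&(S>120),.005,C)
rep('cblk',(V<35)&(S<120),.005,(362,195,385,220))
# housing white
m=(S<40)&(V>130);dd=d.copy()
ys,xs=np.mgrid[150:320,120:280];uv=np.c_[xs.ravel(),ys.ravel()];P=depthpts(p,uv,d)
sel=(P[:,2]>.055)&(P[:,2]<.070)&(np.hypot(P[:,0]-.3,P[:,1]-.3)<.5)
mm=np.zeros(im.shape[:2],bool);mm[uv[sel,1],uv[sel,0]]=1
for a,c,q in comp(mm,200)[:3]:
    w=onplane(p,q,.064);print('house',a,c,cv2.minEnclosingCircle(w[:,:2].astype(np.float32)))
sel=(P[:,2]>.108)&(P[:,2]<.130)
mm[:]=0;mm[uv[sel,1],uv[sel,0]]=1
for a,c,q in comp(mm,30)[:4]:
    w=onplane(p,q,.120);print('hi',a,c,cv2.minEnclosingCircle(w[:,:2].astype(np.float32)))
# case blue rim
blue=(H>100)&(H<125)&(S>150)
ys,xs=np.mgrid[160:320,340:520];uv=np.c_[xs.ravel(),ys.ravel()];P=depthpts(p,uv,d);b=blue[uv[:,1],uv[:,0]]
sel=b&(P[:,2]>.022)&(P[:,2]<.04);Q=onplane(p,uv[sel],.032)
print('rim',sel.sum(),Q.min(0),Q.max(0),cv2.minAreaRect(Q[:,:2].astype(np.float32)))
sel=b&(P[:,2]>.1);Q=P[sel];print('lid',Q.min(0),Q.max(0)); top=Q[Q[:,2]>Q[:,2].max()-.03];print(top.mean(0),np.percentile(Q[:,2],[50,99]))
E
```

```text
red 65 [177.1 240.3] pl [0.5707 0.362  0.088 ] zd 0.087 rect [array([0.5685, 0.3596]), array([0.0386, 0.0179]), np.float64(61.3745)]
red 24 [190.1 252.8] pl [0.5386 0.3274 0.088 ] zd 0.1222 rect [array([0.5394, 0.3277]), array([0.023 , 0.0051]), np.float64(1.8743)]
redline 65 [177.1 240.3] pl [0.5651 0.3532 0.12  ] zd 0.087 rect [array([0.563 , 0.3509]), array([0.0377, 0.0175]), np.float64(61.3746)]
redline 24 [190.1 252.8] pl [0.5337 0.3194 0.12  ] zd 0.1222 rect [array([0.5345, 0.3197]), array([0.0224, 0.005 ]), np.float64(1.8745)]
wood 220 [284.1 213.1] pl [0.6554 0.0971 0.012 ] zd 0.0124 rect [array([0.6562, 0.0972]), array([0.1243, 0.0141]), np.float64(14.6094)]
wood 122 [280.9 272.1] pl [0.4981 0.1043 0.012 ] zd 0.0129 rect [array([0.4985, 0.1043]), array([0.0695, 0.0122]), np.float64(8.4516)]
wood 117 [315.3 210.2] pl [0.6628 0.0142 0.012 ] zd 0.0124 rect [array([0.6633, 0.0143]), array([0.0123, 0.0711]), np.float64(85.8388)]
yel 32 [288.3 229.3] pl [0.6114 0.0855 0.012 ] zd 0.0151 rect [array([0.6116, 0.0857]), array([0.0187, 0.0108]), np.float64(18.3712)]
grn 26 [283.3 288.7
[... 605 characters left out ...]
 0.6707, -0.1358]), array([0.0134, 0.0139]), np.float64(88.8542)]
house 2350 [197.9506383  258.38638298] ((0.5316351056098938, 0.3166958689689636), 0.08579929172992706)
hi 354 [190.96045198 253.20903955] ((0.5322573184967041, 0.31640374660491943), 0.0276201032102108)
hi 113 [179.27433628 187.05309735] ((0.7025566101074219, 0.36213675141334534), 0.02506377175450325)
rim 2326 [ 0.42219009 -0.36974929  0.032     ] [ 0.71702038 -0.10643784  0.032     ] ((0.5691547393798828, -0.23960110545158386), (0.2852467894554138, 0.2543236315250397), 2.829472541809082)
lid [ 0.32762383 -0.4191475   0.10001164] [ 0.72058004 -0.01848736  1.47580224]
[ 0.32762383 -0.01848736  1.47580224] [0.16737859 0.40233986]
```

```bash
cat >> meas.py <<'E'
def go(x,y,z,yaw=None,s=None):
    """rows numbers for going to x,y,z with tool y at yaw deg (mod 180), from state"""
    s=s or get_state();P=np.array(s['position']);M=R.from_rotvec(s['eef_rot']).as_matrix()
    cur=np.degrees(np.arctan2(M[1,1],M[0,1]));t=0
    if yaw is not None: t=(yaw-cur+90)%180-90
    tgt=R.from_rotvec([0,0,np.radians(cur+t)]).as_matrix()@np.c_[[0,-1,0],[1,0,0],[0,0,-1]].T.T
    # tool axes: y at yaw, z down, x = y x z
    a=np.radians(cur+t);Y=np.array([np.cos(a),np.sin(a),0]);Z=np.array([0,0,-1.]);T=np.c_[np.cross(Y,Z),Y,Z]
    rv=R.from_matrix(T@M.T).as_rotvec()/np.pi
    print('cur yaw %.1f turn %.1f'%(cur,t),'turn',np.round(rv,4),'shift',np.round((np.array([x,y,z])-P)/.4,4))
E
python3 - <<'E'
from meas import *
im=cv2.imread('pics/top0.png');d=np.load('top0.npy');p=cam('top')
H,S,V=hsv(im)
print('button',onplane(p,[[175.2,239.3]],.088))
red=((H<8)|(H>172))&(S>150)&(V>80)
uv=max(comp(red[225:290,165:235]))[2] if 0 else comp(red[225:290,165:235],5)[0][2]+[165,225]
uv=uv[uv[:,0]<181];w=onplane(p,uv,.088);print(cv2.minEnclosingCircle(w[:,:2].astype(np.float32)))
m=np.zeros_like(red);m[195:262,383:425]=((S<60)&(V>140))[195:262,383:425]
for a,c,uv in comp(m,2): print('tooth',a,np.round(c,1),np.round(onplane(p,[c],.014)[0],4))
# lip pixels: direction
P=depthpts(p,np.c_[np.tile(np.arange(165,235),65),np.repeat(np.arange(225,290),70)],d)
r=np.hypot(P[:,0]-.5317,P[:,1]-.3165);s=(abs(P[:,2]-.086)<.006)&(r>.025)&(r<.046)
a=np.degrees(np.arctan2(P[s,1]-.3165,P[s,0]-.5317));print('lips',s.sum(),np.histogram(a,18,(-180,180))[0])
# case profile along column u=400 & row v=230
print('rim column', [(v,int(im[v,400,0])-int(im[v,400,2]),round(float(depthpts(p,[[400,v]],d)[0,2]),3)) for v in list(range(184,197))+list(range(260,306,2))])
print(np.round(onplane(p,[[400,190],[400,267],[400,300],[363,230],[441,230]],.032),3))
for v in (200,230,260):
  print('lid row',v,np.round(depthpts(p,[[u,v] for u in range(440,505,6)],d),3).tolist())
go(.574,.367,.2,45)
E
```

```text
button [[0.57338093 0.36711023 0.088     ]]
((0.5708625912666321, 0.36446717381477356), 0.014162978157401085)
tooth 2 [415.5 243. ] [ 0.5723 -0.2494  0.014 ]
lips 159 [31 15  0  0  0  2  9  1 24 23  8  0  0  0 10  1  5 30]
rim column [(184, 1, 0.003), (185, 0, 0.007), (186, -2, 0.005), (187, -5, 0.002), (188, -1, -0.003), (189, 15, -0.0), (190, 48, 0.026), (191, 58, 0.032), (192, 37, 0.028), (193, 26, 0.016), (194, 21, 0.007), (195, 12, -0.001), (196, 7, 0.012), (260, 6, 0.005), (262, 6, 0.01), (264, 15, 0.007), (266, 54, 0.028), (268, 34, 0.005), (270, 13, 0.007), (272, 7, 0.004), (274, 7, 0.006), (276, 6, 0.004), (278, 6, 0.008), (280, 6, 0.012), (282, 6, 0.002), (284, 5, 0.007), (286, 4, 0.005), (288, 6, 0.009), (290, 6, 0.01), (292, 6, 0.007), (294, 6, 0.006), (296, 48, 0.006), (298, 73, 0.03), (300, -1, 0.007), (302, -11, -0.002), (304, -8, 0.001)]
[[ 0.712 -0.21   0.032]
 [ 0.507 -0.204  0.032]
 [ 0.422 -0.202  0.032]
 [ 0.604 -0.11   0.032]
 [ 0.603 -0.315  0.032]]
lid row 200 [[0.685, -0.316, 0.03], [0.682, -0.33, 0.04], [0.684, -0.349, 0.031], [0.678, -0.359, 0.057], [0.671, -0.367, 0.086], [0.664, -0.376, 0.112], [0.658, -0.384, 0.139], [0.651, -0.392, 0.165], [0.634, -0.386, 0.235], [0.636, -0.403, 0.227], [0.692, -0.49, 0.0]]
lid row 230 [[0.606, -0.315, 0.018], [0.602, -0.327, 0.038], [0.602, -0.343, 0.038], [0.602, -0.36, 0.036], [0.596, -0.367, 0.071], [0.589, -0.374, 0.103], [0.586, -0.385, 0.121], [0.581, -0.392, 0.149], [0.565, -0.383, 0.23], [0.566, -0.398, 0.227], [0.561, -0.406, 0.248]]
lid row 260 [[0.527, -0.314, 0.01], [0.524, -0.325, 0.035], [0.523, -0.34, 0.037], [0.524, -0.357, 0.033], [0.52, -0.367, 0.055], [0.517, -0.376, 0.082], [0.513, -0.384, 0.111], [0.509, -0.392, 0.138], [0.505, -0.399, 0.164], [0.496, -0.393, 0.233], [0.496, -0.408, 0.23]]
cur yaw -65.3 turn -69.7 turn [-0.0004  0.     -0.3871] shift [ 0.6786  2.5636 -0.0765]
```

move_arm([
  [0,0,0,0,0,0.12,-1],
  [0,0,0,0,0,0.24,-1],
  [0,0,0,0,0,0.36,-1],
  [0,0,0,0,0,0.45,-1],
  [0,0,0.124,0.37,1,0.45,-1],
  [0,0,0.124,0.37,1,0.45,-1],
  [0,0,0.124,0.37,1,0.45,-1],
  [0,0,0.124,0.37,1,0.45,-1],
  [0,0,0.124,0.37,1,0.45,-1],
  [0,0,0.124,0.37,1,0.45,-1],
  [0,0,0.124,0.37,1,0.45,-1],
  [0,0,0.124,0.37,1,0.45,-1],
  [0,0,0.124,0.37,1,0.45,-1],
  [0,0,0.124,0.37,1,0.45,-1],
  [0,0,0.124,0.37,1,0.45,-1],
])

```text
time: 1.65
position: [0.4507, -0.2587, 0.4112]
eef_rot: [2.88, 1.254, -0.001]
force: [-0.6, -1.4, -0.8]
gripper_width: -0.001
finger_force: 0.0
```

move_arm([
  [0,0,0,0.31,0.9,0,-1],
  [0,0,0,0.31,0.9,0,-1],
  [0,0,0,0.31,0.9,0,-1],
  [0,0,0,0.31,0.9,0,-1],
  [0,0,0,0.31,0.9,0,-1],
  [0,0,0,0.31,0.9,0,-1],
  [0,0,0,0.31,0.9,0,-1],
  [0,0,0,0.31,0.9,0,-1],
  [0,0,0,0.31,0.9,0,-1],
  [0,0,0,0.31,0.9,0,-1],
  [0,0,0,0.31,0.9,0,-1],
  [0,0,0,0.31,0.9,0,-1],
])

```text
time: 2.85
position: [0.5748, 0.0991, 0.4113]
eef_rot: [2.882, 1.248, -0.001]
force: [0.0, -0.4, 0.2]
gripper_width: -0.003
finger_force: 0.0
```

```bash
python3 - <<'E'
from meas import *
s=get_state();print(s['time'],s['position'],s['joint_positions'],s['gripper_width']);go(.574,.367,.12,-43)
im,d=get_image('wrist');cv2.imwrite('pics/w1.png',im)
E
```

```text
2.85 [0.57481691 0.09910097 0.41130699] [ 0.06266902  0.29870631 -0.44466157  1.67436162  0.13707911  1.19959138
 -1.16811767] -0.0030128318497776472
cur yaw -43.2 turn 0.2 turn [0.0003 0.     0.0009] shift [-0.002   0.6697 -0.7283]
```

move_arm([
  [0,0,0,0,0.67,-0.6,-1],
  [0,0,0,0,0.67,-0.6,-1],
  [0,0,0,0,0.67,-0.6,-1],
  [0,0,0,0,0.67,-0.6,-1],
  [0,0,0,0,0.67,-0.6,-1],
  [0,0,0,0,0.67,-0.6,-1],
  [0,0,0,0,0.67,-0.6,-1],
  [0,0,0,0,0.67,-0.6,-1],
  [0,0,0,0,0.67,-0.6,-1],
  [0,0,0,0,0.67,-0.6,-1],
  [0,0,0,0,0.67,-0.7,-1],
  [0,0,0,0,0.67,-0.75,-1],
  [0,0,0,0,0.67,-0.75,-1],
])

```text
time: 4.2
position: [0.5751, 0.3661, 0.1103]
eef_rot: [2.881, 1.248, -0.004]
force: [0.6, -1.4, -0.4]
gripper_width: -0.002
finger_force: 0.0
```

```bash
python3 - <<'E'
from meas import *
s=get_state();print(s['time'],s['position'],s['joint_positions'],s['force']);go(.574,.367,.0765)
E
```

```text
4.2 [0.57505155 0.36610056 0.11032345] [-0.41777748  0.70792759 -0.3706184   1.77954256  0.36473106  0.72514674
 -1.73698554] [ 0.64810282 -1.37177456 -0.41062887]
cur yaw -43.2 turn 0.0 turn [ 0.0008 -0.0005  0.    ] shift [-0.0026  0.0022 -0.0846]
```

move_arm([
  [0,0,0,0,0,-0.03,-1],
  [0,0,0,0,0,-0.05,-1],
  [0,0,0,0,0,-0.06,-1],
  [0,0,0,0,0,-0.07,-1],
  [0,0,0,0,0,-0.08,-1],
  [0,0,0,0,0,-0.083,-1],
  [0,0,0,0,0,-0.083,-1],
  [0,0,0,0,0,-0.083,-1],
])

```text
time: 5.0
position: [0.5749, 0.3694, 0.0782]
eef_rot: [-2.881, -1.253, -0.001]
force: [1.6, -0.4, 2.6]
gripper_width: 0.005
finger_force: 0.9
```

move_arm([
  [0,0,0,0,0,-0.005,-1],
  [0,0,0,0,0,-0.01,-1],
  [0,0,0,0,0,-0.012,-1],
  [0,0,0,0,0,-0.012,-1],
])

```text
time: 5.4
position: [0.575, 0.3695, 0.0778]
eef_rot: [2.88, 1.252, 0.004]
force: [-9.6, -9.9, 40.0]
gripper_width: -0.002
finger_force: 20.0
```

Bottomed out at 40 N. Next I go up, move over the chuck and open.

move_arm([
  [0,0,0,0,0,0.05,-1],
  [0,0,0,0,0,0.17,-1],
  [0,0,0,0,0,0.25,1],
  [0,0,0,-0.11,-0.125,0.25,1],
  [0,0,0,-0.11,-0.125,0.25,1],
  [0,0,0,-0.11,-0.125,0.25,1],
  [0,0,0,-0.11,-0.125,0.25,1],
  [0,0,0,-0.11,-0.125,0.25,1],
  [0,0,0,-0.11,-0.125,0.25,1],
])

```text
time: 6.3
position: [0.5311, 0.3202, 0.173]
eef_rot: [-2.88, -1.253, -0.0]
force: [0.2, 0.2, 1.9]
gripper_width: 1.001
finger_force: 0.0
```

```bash
python3 - <<'E'
from meas import *
s=get_state();print(s['time'],s['position'],s['gripper_width'])
p=cam('wrist');im,d=get_image('wrist');cv2.imwrite('pics/w2.png',im)
H,S,V=hsv(im)
ys,xs=np.mgrid[0:480:2,0:640:2];uv=np.c_[xs.ravel(),ys.ravel()];P=depthpts(p,uv,d)
s2=(P[:,2]>.112)&(P[:,2]<.126)&(np.hypot(P[:,0]-.532,P[:,1]-.3165)<.05)
print(s2.sum(),cv2.minEnclosingCircle(P[s2,:2].astype(np.float32)))
red=((H<8)|(H>172))&(S>140)&(V>70)
for a,c,q in comp(red,20)[:3]:
    w=depthpts(p,q,d);print(a,c,np.median(w,0),cv2.minAreaRect(onplane(p,q,.12)[:,:2].astype(np.float32)))
go(.532,.3165,.092,-43)
E
```

```text
6.3 [0.53110548 0.32022635 0.17299344] 1.0007670278692433
1943 ((0.5317420959472656, 0.31963032484054565), 0.026058973744511604)
1114 [319.42369838 125.06283662] [0.57287788 0.36968056 0.07882578] ((0.5741167664527893, 0.37021854519844055), (0.01685839332640171, 0.01686624065041542), 80.88227081298828)
871 [327.68541906 259.43857635] [0.53244154 0.31940851 0.12171641] ((0.5310119986534119, 0.3188631236553192), (0.04814070090651512, 0.005193634424358606), 5.467120170593262)
98 [345.26530612 173.05102041] [0.56482886 0.33863196 0.07006914] ((0.5681338906288147, 0.3453713357448578), (0.005732708144932985, 0.004108186345547438), 2.623682737350464)
cur yaw -43.0 turn -0.0 turn [-0.0001 -0.0001 -0.0002] shift [ 0.0025 -0.0088 -0.2022]
```

View pics/w2.png

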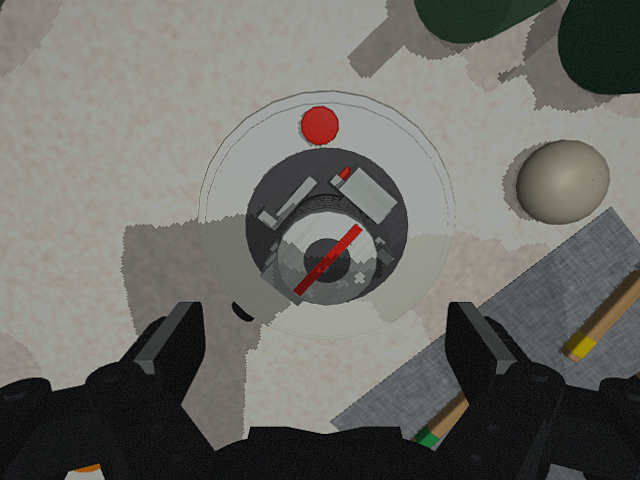

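The wrist view shows the button down at (319,125) and the chuck centred at (327,259), with its red line at 5.5°. Descending to grip.

move_arm([
  [0,0,0,0.002,-0.0035,-0.1,1],
  [0,0,0,0.002,-0.0035,-0.17,1],
  [0,0,0,0.002,-0.0035,-0.2,1],
  [0,0,0,0.002,-0.0035,-0.2,1],
  [0,0,0,0.002,-0.0035,-0.2,-1],
  [0,0,0,0.002,-0.0035,-0.2,-1],
  [0,0,0,0.002,-0.0035,-0.2,-1],
  [0,0,0,0.002,-0.0035,-0.2,-1],
  [0,0,0,0.002,-0.0035,-0.2,-1],
  [0,0,0,0.002,-0.0035,-0.2,-1],
  [0,0,0,0.002,-0.0035,-0.2,-1],
], squeeze=60)

```text
time: 7.45
position: [0.5322, 0.3185, 0.0951]
eef_rot: [-2.881, -1.253, -0.004]
force: [-1.5, 0.7, 6.0]
gripper_width: 0.591
finger_force: 61.6
```

move_arm([
  [0,0,0.03,0,0,0,-1],
  [0,0,0.06,0,0,0,-1],
  [0,0,0.09,0,0,0,-1],
  [0,0,0.12,0,0,0,-1],
  [0,0,0.15,0,0,0,-1],
  [0,0,0.18,0,0,0,-1],
  [0,0,0.21,0,0,0,-1],
  [0,0,0.24,0,0,0,-1],
  [0,0,0.27,0,0,0,-1],
  [0,0,0.3,0,0,0,-1],
  [0,0,0.33,0,0,0,-1],
  [0,0,0.36,0,0,0,-1],
  [0,0,0.39,0,0,0,-1],
  [0,0,0.42,0,0,0,-1],
  [0,0,0.45,0,0,0,-1],
  [0,0,0.48,0,0,0,-1],
  [0,0,0.5,0,0,0,-1],
  [0,0,0.505,0,0,0,-1],
  [0,0,0.505,0,0,0,-1],
  [0,0,0.505,0,0,0,-1],
])

```text
time: 9.45
position: [0.5317, 0.3188, 0.0951]
eef_rot: [1.128, 2.931, 0.003]
force: [-3.1, 0.6, 7.0]
gripper_width: 0.592
finger_force: 62.3
```

```bash
python3 - <<'E'
from meas import *
s=get_state();print(s['time'],s['position'],s['moment'],s['joint_positions'])
go(.532,.3165,.092)
p=cam('wrist');im,d=get_image('wrist');cv2.imwrite('pics/w3.png',im)
H,S,V=hsv(im);red=((H<8)|(H>172))&(S>140)&(V>70)
for a,c,q in comp(red,20)[:3]:
    w=depthpts(p,q,d);print(a,c,np.median(w,0),cv2.minAreaRect(onplane(p,q,.12)[:,:2].astype(np.float32)))
E
```

```text
9.45 [0.53174838 0.31875997 0.09513603] [0.03575391 0.70667675 0.03037204] [-0.13520408  0.76788459 -0.78181921  1.92251146  0.77129087  0.77861977
 -0.52334418]
cur yaw 47.9 turn 0.0 turn [-0.0005  0.0006  0.    ] shift [ 0.0006 -0.0056 -0.0078]
2381 [474.6799664  274.92860143] [0.56933966 0.36983308 0.07850399] ((0.5454539060592651, 0.3692145049571991), (0.015299497172236443, 0.020010391250252724), 82.9122543334961)
2038 [327.02257115 340.38910697] [0.531118   0.320654   0.12159318] ((0.5320472121238708, 0.31837132573127747), (0.005256833042949438, 0.048667289316654205), 6.214102268218994)
```

move_arm([
  [0,0,0,0,0,0.02,-1],
  [0,0,0,0,0,0.05,-1],
  [0,0,0,0,0,0.09,-1],
  [0,0,0,0,0,0.15,-1],
  [0,0,0,0,0,0.25,-1],
  [0,0,0,0,0,0.35,-1],
  [0,0,0,0,0,0.4,-1],
  [0,0,0,0,0,0.4,-1],
], squeeze=80)

```text
time: 10.3
position: [0.5324, 0.319, 0.2577]
eef_rot: [1.127, 2.928, 0.007]
force: [0.6, -0.3, -2.4]
gripper_width: 0.582
finger_force: 83.4
```

```bash
python3 - <<'E'
from meas import *
go(.468,-.205,.26,48-2)
p=cam('wrist');im,d=get_image('wrist');cv2.imwrite('pics/w4.png',im)
H,S,V=hsv(im);red=((H<8)|(H>172))&(S>140)&(V>70)
for a,c,q in comp(red,50)[:3]:
    w=depthpts(p,q,d);m=np.median(w,0);print(a,c,m,cv2.minAreaRect(onplane(p,q,m[2])[:,:2].astype(np.float32)))
E
```

```text
cur yaw 47.9 turn -1.9 turn [-0.0009  0.0017 -0.0105] shift [-0.161  -1.31    0.0058]
2014 [326.93048659 340.10129096] [0.53170946 0.32057377 0.28389083] ((0.5317773818969727, 0.31924566626548767), (0.005030239466577768, 0.04795379936695099), 6.436703681945801)
591 [402.73265651 197.56514382] [0.57103051 0.36971443 0.07861222] ((0.570740818977356, 0.36960577964782715), (0.020130343735218048, 0.023449625819921494), 80.43699645996094)
```

move_arm([
  [0,0,-0.015,-0.01,-0.08,0,-1],
  [0,0,-0.015,-0.02,-0.18,0,-1],
  [0,0,-0.015,-0.03,-0.28,0,-1],
  [0,0,-0.015,-0.05,-0.38,0,-1],
  [0,0,-0.015,-0.06,-0.48,0,-1],
  [0,0,-0.015,-0.07,-0.58,0,-1],
  [0,0,-0.015,-0.085,-0.68,0,-1],
  [0,0,-0.015,-0.1,-0.78,0,-1],
  [0,0,-0.015,-0.11,-0.88,0,-1],
  [0,0,-0.015,-0.12,-0.95,0,-1],
  [0,0,-0.015,-0.12,-0.98,0,-1],
  [0,0,-0.015,-0.12,-0.98,0,-1],
])

```text
time: 11.55
position: [0.4829, -0.0759, 0.2523]
eef_rot: [-1.201, -2.901, 0.001]
force: [-0.1, 0.9, -2.3]
gripper_width: 0.584
finger_force: 84.6
```

```bash
python3 - <<'E'
from meas import *
s=get_state();print(s['position'],s['gripper_width'],s['finger_force'])
go(.467,-.203,.12)
E
```

```text
[ 0.48289276 -0.0758803   0.25234783] 0.5844556994631556 84.55011248588562
cur yaw 45.0 turn 0.0 turn [-0.     -0.0006  0.    ] shift [-0.0397 -0.3178 -0.3309]
```

move_arm([
  [0,0,0,-0.015,-0.1,-0.05,-1],
  [0,0,0,-0.025,-0.2,-0.1,-1],
  [0,0,0,-0.04,-0.29,-0.15,-1],
  [0,0,0,-0.04,-0.318,-0.25,-1],
  [0,0,0,-0.04,-0.318,-0.33,-1],
  [0,0,0,-0.04,-0.318,-0.4,-1],
  [0,0,0,-0.04,-0.318,-0.4,-1],
])

```text
time: 12.25
position: [0.4666, -0.199, 0.0905]
eef_rot: [-1.191, -2.901, -0.002]
force: [-0.2, 0.3, -2.8]
gripper_width: 0.583
finger_force: 85.0
```

```bash
python3 - <<'E'
from meas import *
s=get_state();print(s['position'],s['gripper_width'],s['finger_force'])
go(.467,-.203,.0375,45)
p=cam('wrist');im,d=get_image('wrist');cv2.imwrite('pics/w5.png',im)
E
```

```text
[ 0.46660385 -0.19896767  0.09050257] 0.5832911947867475 84.96074080467224
cur yaw 45.4 turn -0.4 turn [-0.001  -0.0014 -0.002 ] shift [ 0.001  -0.0101 -0.1325]
```

View pics/w5.png

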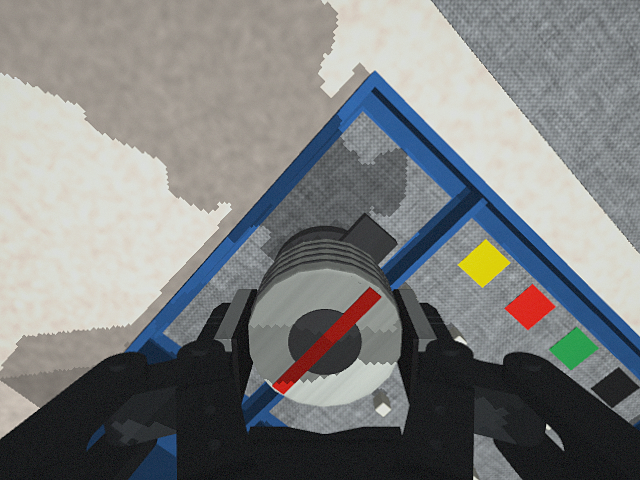

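The chuck is held upright over the well with its line along the well. A quick check of the well's position from the corner (375,72) and the divider junction (470,200):

```bash
python3 - <<'E'
from meas import *
p=cam('wrist')
print(onplane(p,[[375,72],[230,235]],.032),onplane(p,[[470,197],[400,268]],.023))
print(onplane(p,[[484,264],[529,307],[574,348],[615,387]],.005))
E
```

```text
[[ 0.41987617 -0.11937227  0.032     ]
 [ 0.42516384 -0.22667772  0.032     ]] [[ 0.50064072 -0.12418738  0.023     ]
 [ 0.50476914 -0.17714757  0.023     ]]
[[ 0.5456383  -0.14202015  0.005     ]
 [ 0.58735948 -0.14004769  0.005     ]
 [ 0.63034206 -0.13715621  0.005     ]
 [ 0.67262705 -0.13512455  0.005     ]]
```

move_arm([
  [0,0,0,0.003,-0.005,-0.05,-1],
  [0,0,0,0.003,-0.01,-0.1,-1],
  [0,0,0,0.003,-0.01,-0.12,-1],
  [0,0,0,0.003,-0.01,-0.13,-1],
  [0,0,0,0.003,-0.01,-0.135,-1],
  [0,0,0,0.003,-0.01,-0.135,-1],
])

```text
time: 12.9
position: [0.4693, -0.2052, 0.04]
eef_rot: [1.196, 2.904, 0.0]
force: [-0.4, -0.2, -2.2]
gripper_width: 0.581
finger_force: 85.0
```

move_arm([
  [0,0,0,0,0,-0.006,-1],
  [0,0,0,0,0,-0.01,-1],
  [0,0,0,0,0,-0.01,-1],
  [0,0,0,0,0,-0.01,-1],
])

```text
time: 13.3
position: [0.4691, -0.2056, 0.0362]
eef_rot: [1.197, 2.903, -0.001]
force: [-1.1, 0.4, 8.5]
gripper_width: 0.585
finger_force: 86.8
```

move_arm([
  [0,0,0,0,0,0.002,0.5],
  [0,0,0,0,0,0.002,0.5],
  [0,0,0,0,0,0.002,0.5],
  [0,0,0,0,0,0.05,0.5],
  [0,0,0,0,0,0.15,0.5],
  [0,0,0,0,0,0.27,0.5],
  [0,0,0,0,0,0.39,0],
  [0,0,0,0,0,0.5,-0.3],
  [0,0,0,0,0,0.5,-0.3],
])

```text
time: 14.2
position: [0.4712, -0.2054, 0.2403]
eef_rot: [1.195, 2.897, -0.0]
force: [0.8, -1.0, -0.1]
gripper_width: 0.345
finger_force: 0.0
```

```bash
python3 - <<'E'
from meas import *
s=get_state();print(s['position'],s['joint_positions'],s['gripper_width'])
p=cam('wrist');im,d=get_image('wrist');cv2.imwrite('pics/w6.png',im)
H,S,V=hsv(im);red=((H<8)|(H>172))&(S>140)&(V>70)
for a,c,q in comp(red,50)[:3]:
    w=depthpts(p,q,d);m=np.median(w,0);print(a,c,m,cv2.minAreaRect(onplane(p,q,m[2])[:,:2].astype(np.float32)))
p=cam('top');im,d=get_image('top');cv2.imwrite('pics/top1.png',im)
for t in tools(im,p,(262,185,345,300)): print(t)
E
```

```text
[ 0.47123866 -0.20538519  0.24030064] [ 1.01068035  0.49544844 -0.99900172  2.0326043   0.54249688  0.89307516
  0.50187183] 0.34535641874810524
498 [456.03413655 224.55823293] [ 0.5840087  -0.13975711  0.00643817] ((0.5843788981437683, -0.13985711336135864), (0.02156965248286724, 0.021728666499257088), 3.951676607131958)
341 [322.17008798 200.88856305] [ 0.46857775 -0.20513317  0.06274704] ((0.46874475479125977, -0.2056611180305481), (0.00497467489913106, 0.04731905832886696), 3.9932174682617188)
(np.int32(193), array([301.52849741, 215.34196891]), ((0.6448058485984802, 0.04977501183748245), (0.12220034003257751, 0.013880342245101929), 9.717217445373535))
(np.int32(112), array([280.86607143, 271.89285714]), ((0.4996093511581421, 0.10449974983930588), (0.06735918670892715, 0.011427808552980423), 8.440603256225586))
(np.int32(108), array([315.22222222, 210.14814815]), ((0.6645938754081726, 0.014201300218701363), (0.011586343869566917, 0.06852032989263535), 86.34011840820312))
```

The chuck is in the well. The knife was knocked and is now at (301,215). I hover over it and measure from close by.

move_arm([
  [0,0,0.303,0.388,0.63,0,-0.45],
  [0,0,0.303,0.388,0.63,0,-0.45],
  [0,0,0.303,0.388,0.63,0,-0.45],
  [0,0,0.303,0.388,0.63,0,-0.45],
  [0,0,0.303,0.388,0.63,0,-0.45],
  [0,0,0.303,0.388,0.63,0,-0.45],
  [0,0,0.303,0.388,0.63,-0.22,-0.45],
  [0,0,0.303,0.388,0.63,-0.22,-0.45],
  [0,0,0.303,0.388,0.63,-0.22,-0.45],
  [0,0,0.303,0.388,0.63,-0.22,-0.45],
  [0,0,0.303,0.388,0.63,-0.22,-0.45],
], squeeze=60)

```text
time: 15.4
position: [0.6246, 0.0471, 0.1488]
eef_rot: [-0.266, 3.129, 0.001]
force: [1.0, 0.0, 0.2]
gripper_width: 0.273
finger_force: 0.0
```

```bash
cat > wtool.py <<'E'
from meas import *
s=get_state();print(np.round(s['position'],4),np.round(s['joint_positions'],2),s['gripper_width'])
p=cam('wrist');im,d=get_image('wrist');import sys;cv2.imwrite('pics/%s.png'%sys.argv[1],im)
H,S,V=hsv(im)
for nm,m in (('wood',(H>4)&(H<22)&(S>80)&(V>40)),('yel',(H>22)&(H<35)&(S>150)&(V>60)),('grn',(H>45)&(H<80)&(S>120)&(V>50))):
    for a,c,q in comp(m,150)[:4]:
        w=onplane(p,q,.013);r=cv2.minAreaRect(w[:,:2].astype(np.float32));z=np.median(depthpts(p,q,d)[:,2]);print(nm,a,np.round(c),'z %.4f'%z,'c',np.round(r[0],4),np.round(r[1],4),round(r[2],1))
E
python3 wtool.py w7; python3 -c "
from meas import *
go(.6266,.0467,.004,99.7)"
```

```text
[0.6246 0.0471 0.1488] [ 0.47  0.81 -1.06  1.87  0.85  1.    0.78] 0.27346075527327274
wood 2152 [325. 257.] z 0.0122 c [0.6542 0.0522] [0.0986 0.0135] 10.1
wood 2056 [448.  46.] z 0.0124 c [0.5047 0.1047] [0.0556 0.0136] 8.7
wood 1390 [273. 256.] z 0.0127 c [0.6615 0.015 ] [0.0118 0.0688] 86.0
wood 289 [183. 469.] z 0.0346 c [ 0.8645 -0.0347] [0.0101 0.034 ] 57.7
yel 1161 [50. 42.] z 0.0066 c [ 0.5426 -0.1392] [0.0214 0.0188] 2.7
yel 461 [324. 178.] z 0.0133 c [0.5966 0.0416] [0.0185 0.0116] 10.0
grn 875 [ 60. 173.] z 0.0066 c [ 0.6244 -0.135 ] [0.0211 0.0188] 2.8
cur yaw 99.7 turn -0.0 turn [-0.0002  0.0008 -0.0001] shift [ 0.0046 -0.0006 -0.3629]
```

View pics/w7.png

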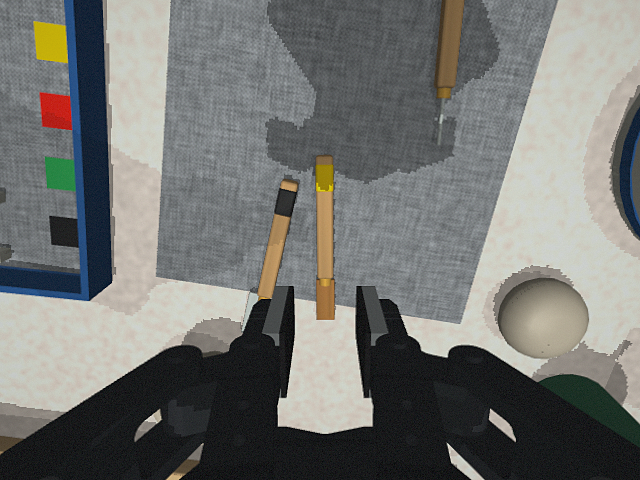

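Knife: band (324,178), handle middle at about (325,217), slope 10.2°. The spatula's rear (287,200) is close by, so I grip the knife about 13 mm ahead of its middle with a small opening.

move_arm([
  [0,0,0,0.031,0.0075,-0.1,-0.52],
  [0,0,0,0.031,0.0075,-0.2,-0.52],
  [0,0,0,0.031,0.0075,-0.28,-0.52],
  [0,0,0,0.031,0.0075,-0.33,-0.52],
  [0,0,0,0.031,0.0075,-0.36,-0.52],
  [0,0,0,0.031,0.0075,-0.36,-0.52],
  [0,0,0,0.031,0.0075,-0.36,-1],
  [0,0,0,0.031,0.0075,-0.36,-1],
  [0,0,0,0.031,0.0075,-0.36,-1],
  [0,0,0,0.031,0.0075,-0.36,-1],
])

```text
time: 16.45
position: [0.6371, 0.0497, 0.0047]
eef_rot: [-0.266, 3.128, -0.0]
force: [-0.5, -1.2, 7.5]
gripper_width: 0.112
finger_force: 61.8
```

move_arm([
  [0,0,0,0,0,0.1,-1],
  [0,0,0,0,0,0.2,-1],
  [0,0,0,0,0,0.3,-1],
  [0,0,-0.537,-0.219,-0.677,0.32,-1],
  [0,0,-0.537,-0.219,-0.677,0.32,-1],
  [0,0,-0.537,-0.219,-0.677,0.32,-1],
  [0,0,-0.537,-0.219,-0.677,0.32,-1],
  [0,0,-0.537,-0.219,-0.677,0.32,-1],
  [0,0,-0.537,-0.219,-0.677,0.32,-1],
  [0,0,-0.537,-0.219,-0.677,0.32,-1],
  [0,0,-0.537,-0.219,-0.677,0.32,-1],
  [0,0,-0.537,-0.219,-0.677,0.32,-1],
  [0,0,-0.537,-0.219,-0.677,0.32,-1],
  [0,0,-0.537,-0.219,-0.677,0.32,-1],
  [0,0,-0.537,-0.219,-0.677,0.32,-1],
  [0,0,-0.537,-0.219,-0.677,0.32,-1],
  [0,0,-0.537,-0.219,-0.677,0.32,-1],
])

```text
time: 18.15
position: [0.5488, -0.2211, 0.1314]
eef_rot: [2.157, 2.284, 0.0]
force: [-0.4, -0.2, -0.1]
gripper_width: 0.113
finger_force: 60.9
```

```bash
python3 wtool.py w8; python3 -c "
from meas import *
go(.5495,-.221,.012,3.05)"
```

```text
[ 0.5488 -0.2211  0.1314] [ 0.73  0.65 -0.66  1.97  0.59  0.72 -0.24] 0.11340609037255078
wood 6027 [325. 334.] z 0.1394 c [ 0.5527 -0.3085] [0.0256 0.1621] 3.9
wood 694 [324. 171.] z 0.1392 c [ 0.5461 -0.1857] [0.0219 0.0128] 3.3
yel 1929 [324. 208.] z 0.1402 c [ 0.5477 -0.2103] [0.0234 0.0363] 4.0
yel 1258 [322.  98.] z 0.0065 c [ 0.5422 -0.142 ] [0.0213 0.0213] 3.3
grn 1296 [457.  99.] z 0.0064 c [ 0.6242 -0.1377] [0.0213 0.0207] 3.1
cur yaw 3.2 turn -0.2 turn [-0.      0.     -0.0011] shift [ 0.0019  0.0003 -0.2983]
```

View pics/w8.png

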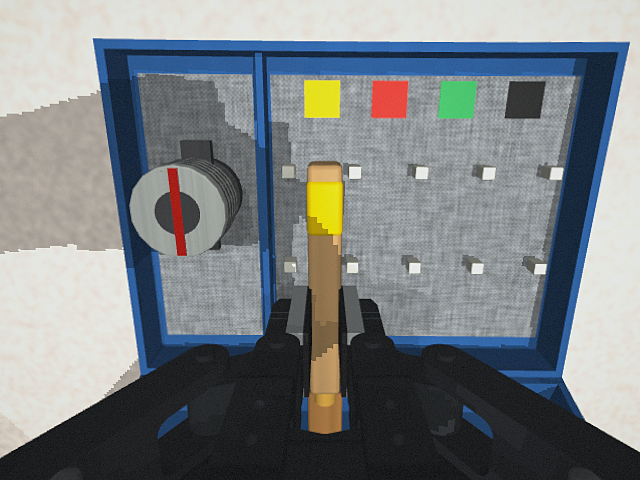

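move_arm([
  [0,0,0,0.002,0,-0.1,-1],
  [0,0,0,0.002,0,-0.2,-1],
  [0,0,0,0.002,0,-0.26,-1],
  [0,0,0,0.002,0,-0.29,-1],
  [0,0,0,0.002,0,-0.303,-1],
  [0,0,0,0.002,0,-0.303,-1],
])

```text
time: 18.8
position: [0.5498, -0.221, 0.0106]
eef_rot: [2.159, 2.281, 0.0]
force: [0.8, 0.2, -0.3]
gripper_width: 0.116
finger_force: 60.9
```

```bash
python3 - <<'E'
from meas import *
import pickle
s=get_state();print(s['position'],s['force'])
# teeth from w8 using pose then (approx: shift eye by dz)
p=cam('wrist');p['eye']=np.array(p['eye'])+[-.0005,0,.1314-s['position'][2]]
w=onplane(p,[[354,172],[352,266],[421,172],[414,267],[488,172],[476,267]],.017);print(np.round(w,4))
E
```

```text
[ 0.54981058 -0.22096594  0.01063013] [ 0.77381144  0.22778783 -0.29802802]
[[ 0.5656 -0.1846  0.017 ]
 [ 0.569  -0.2478  0.017 ]
 [ 0.6077 -0.1823  0.017 ]
 [ 0.6108 -0.2462  0.017 ]
 [ 0.6496 -0.1801  0.017 ]
 [ 0.6523 -0.2439  0.017 ]]
```

move_arm([
  [0,0,0,-0.004,0,-0.003,-1],
  [0,0,0,-0.004,0,-0.003,-1],
  [0,0,0,-0.004,0,-0.001,-0.45],
  [0,0,0,-0.004,0,0,-0.45],
  [0,0,0,-0.004,0,0,-0.45],
  [0,0,0,-0.004,0,0.08,-0.45],
  [0,0,0,-0.004,0,0.2,-0.45],
  [0,0,0,-0.004,0,0.32,-0.45],
  [0,0,0,-0.004,0,0.4,-0.45],
  [0,0,0,-0.004,0,0.4,-0.45],
])

```text
time: 19.8
position: [0.5501, -0.2215, 0.1746]
eef_rot: [2.157, 2.275, 0.004]
force: [0.4, -0.3, 0.4]
gripper_width: 0.273
finger_force: 0.0
```

```bash
python3 wtool.py w9; python3 - <<'E'
from meas import *
p=cam('top');im,d=get_image('top');cv2.imwrite('pics/top2.png',im)
for t in tools(im,p,(262,185,345,300)): print(t)
s=get_state();x,y=.654,.0137
go(.654,.0137,.15,86.3+(-90))
go(.654,.0137,.15,86.3)
E
```

```text
[ 0.5501 -0.2215  0.1746] [ 0.76  0.6  -0.71  1.94  0.54  0.8  -0.2 ] 0.27338685754904596
wood 1951 [321. 232.] z 0.0173 c [ 0.5495 -0.2408] [0.0138 0.1006] 2.9
yel 933 [318.  99.] z 0.0066 c [ 0.5423 -0.1419] [0.0207 0.0208] 3.1
yel 409 [320. 155.] z 0.0184 c [ 0.5457 -0.1815] [0.0111 0.0182] 3.0
grn 924 [435.  99.] z 0.0064 c [ 0.6244 -0.1379] [0.0212 0.0201] 2.9
(np.int32(112), array([280.875     , 271.92857143]), ((0.4989350438117981, 0.1045081615447998), (0.06873886287212372, 0.011304040439426899), 8.993755340576172))
(np.int32(107), array([315.20560748, 210.08411215]), ((0.6645992398262024, 0.014245397411286831), (0.011530091054737568, 0.06849688291549683), 86.54584503173828))
cur yaw 3.0 turn -6.7 turn [ 0.0004  0.0003 -0.0375] shift [ 0.2652  0.5883 -0.0517]
cur yaw 3.0 turn 83.3 turn [0.     0.0005 0.4625] shift [ 0.2652  0.5883 -0.0517]
```

The knife lies in slot 1. Next is the spatula at (315,210), origin about (0.652, 0.0145).

move_arm([
  [0,0,0.463,0.255,0.59,0,-0.2],
  [0,0,0.463,0.255,0.59,0,-0.2],
  [0,0,0.463,0.255,0.59,0,-0.2],
  [0,0,0.463,0.255,0.59,0,-0.2],
  [0,0,0.463,0.255,0.59,0,-0.2],
  [0,0,0.463,0.255,0.59,0,-0.2],
  [0,0,0.463,0.255,0.59,0,-0.2],
  [0,0,0.463,0.255,0.59,0,-0.2],
  [0,0,0.463,0.255,0.59,0,-0.2],
  [0,0,0.463,0.255,0.59,0,-0.2],
  [0,0,0.463,0.255,0.59,-0.1,-0.2],
  [0,0,0.463,0.255,0.59,-0.1,-0.2],
])

```text
time: 21.1
position: [0.6469, 0.0135, 0.1244]
eef_rot: [-0.098, -3.132, 0.002]
force: [-0.9, -0.9, -0.4]
gripper_width: 0.4
finger_force: 0.0
```

```bash
python3 wtool.py w10;  python3 -c "
from meas import *
go(.652,.0145,.0047,86.4)"
```

```text
[0.6469 0.0135 0.1244] [ 0.49  0.84 -1.    1.83  0.85  0.98  0.62] 0.4002186177626334
wood 1760 [328. 248.] z 0.0127 c [0.6626 0.0149] [0.0115 0.0708] 86.2
wood 551 [478.  11.] z 0.0113 c [0.5273 0.1065] [0.0147 0.0135] 86.0
wood 526 [477. 470.] z 0.0105 c [0.8469 0.1202] [0.0306 0.0172] 87.1
wood 275 [ 6. 81.] z 0.0130 c [ 0.5461 -0.1656] [0.0078 0.0122] 73.6
yel 1319 [51. 72.] z 0.0066 c [ 0.543  -0.1389] [0.0212 0.0192] 2.7
grn 993 [ 90. 209.] z 0.0066 c [ 0.6249 -0.1348] [0.0212 0.0192] 3.0
cur yaw 86.4 turn -0.0 turn [ 0.0002 -0.002  -0.0002] shift [ 0.0102  0.0006 -0.3053]
```

move_arm([
  [0,0,0,0.012,0.004,-0.1,-0.2],
  [0,0,0,0.012,0.004,-0.2,-0.2],
  [0,0,0,0.012,0.004,-0.27,-0.2],
  [0,0,0,0.012,0.004,-0.299,-0.2],
  [0,0,0,0.012,0.004,-0.299,-0.2],
  [0,0,0,0.012,0.004,-0.299,-1],
  [0,0,0,0.012,0.004,-0.299,-1],
  [0,0,0,0.012,0.004,-0.299,-1],
  [0,0,0,0.012,0.004,-0.299,-1],
  [0,0,0,0.012,0.004,-0.299,-1],
])

```text
time: 22.15
position: [0.6558, 0.0146, 0.0136]
eef_rot: [0.1, 3.137, -0.005]
force: [-3.5, -6.5, 15.2]
gripper_width: 0.006
finger_force: 20.7
```

move_arm([
  [0,0,0,0,0,0.05,-1],
  [0,0,0,0,0,0.15,-0.2],
  [0,0,0,0,0,0.3,-0.2],
  [0,0,0,0,0,0.3,-0.2],
])

```text
time: 22.55
position: [0.6572, 0.0181, 0.1376]
eef_rot: [0.097, 3.132, 0.003]
force: [0.2, 0.3, -0.1]
gripper_width: 0.398
finger_force: 0.0
```

```bash
python3 wtool.py w11;  python3 -c "
from meas import *
go(.652,.0145,.0047,86.4)"
```

```text
[0.6572 0.0181 0.1376] [ 0.48  0.83 -1.01  1.81  0.84  0.99  0.63] 0.39845203290101083
wood 1682 [321. 224.] z 0.0127 c [0.6627 0.0157] [0.0117 0.071 ] 86.7
wood 897 [472. 462.] z 0.0383 c [0.868  0.1228] [0.0612 0.0203] 33.8
wood 549 [173. 470.] z 0.0340 c [ 0.8611 -0.1221] [0.0346 0.0196] 85.9
wood 252 [ 6. 61.] z 0.0132 c [ 0.5464 -0.1653] [0.008  0.0123] 72.9
yel 1292 [50. 52.] z 0.0067 c [ 0.5432 -0.1389] [0.0212 0.0195] 2.7
grn 950 [ 89. 188.] z 0.0067 c [ 0.6252 -0.1347] [0.0212 0.0195] 2.6
cur yaw 86.4 turn -0.0 turn [-0.0002  0.0026 -0.0001] shift [-0.0127 -0.0075 -0.3302]
```

View pics/w11.png

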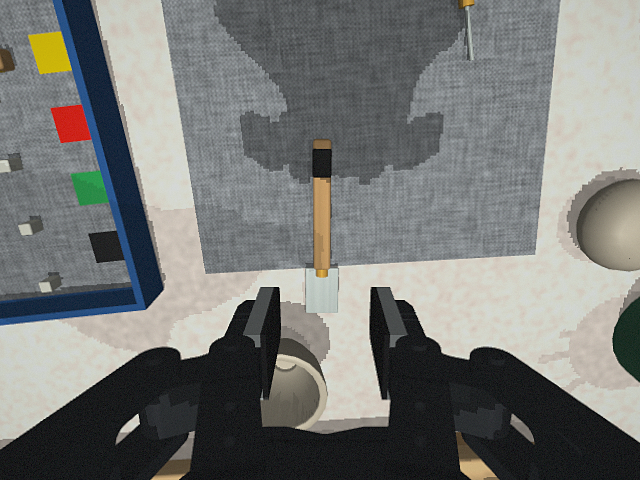

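The spatula is still where it was, with its handle middle at about (321,207). The fingers had ended up on top of it. I descend again and check the height before closing.

move_arm([
  [0,0,0,-0.017,-0.0045,-0.1,-0.2],
  [0,0,0,-0.017,-0.0045,-0.2,-0.2],
  [0,0,0,-0.017,-0.0045,-0.28,-0.2],
  [0,0,0,-0.017,-0.0045,-0.31,-0.2],
  [0,0,0,-0.017,-0.0045,-0.333,-0.2],
  [0,0,0,-0.017,-0.0045,-0.333,-0.2],
  [0,0,0,-0.017,-0.0045,-0.333,-0.2],
])

```text
time: 23.3
position: [0.6479, 0.0149, -0.0007]
eef_rot: [0.097, 3.139, -0.001]
force: [-5.6, -0.8, 9.1]
gripper_width: 0.397
finger_force: 4.6
```

move_arm([
  [0,0,0,0.005,0.002,0.016,-0.2],
  [0,0,0,0.005,0.002,0.016,-0.2],
  [0,0,0,0.005,0.002,0.016,-0.2],
])

```text
time: 23.6
position: [0.6507, 0.0155, 0.0045]
eef_rot: [0.098, 3.138, 0.0]
force: [-0.3, 0.2, -0.1]
gripper_width: 0.399
finger_force: 0.0
```

move_arm([
  [0,0,0,0,0,0.002,-0.5],
  [0,0,0,0,0,0.002,-1],
  [0,0,0,0,0,0.002,-1],
  [0,0,0,0,0,0.002,-1],
  [0,0,0,0,0,0.002,-1],
])

```text
time: 24.1
position: [0.6501, 0.0155, 0.0047]
eef_rot: [0.098, 3.14, -0.0]
force: [-0.5, -0.4, 5.7]
gripper_width: 0.116
finger_force: 59.1
```

move_arm([
  [0,0,0,0,0,0.1,-1],
  [0,0,0,0,0,0.2,-1],
  [0,0,0,0,0,0.3,-1],
  [0,0,-0.463,0.056,-0.554,0.32,-1],
  [0,0,-0.463,0.056,-0.554,0.32,-1],
  [0,0,-0.463,0.056,-0.554,0.32,-1],
  [0,0,-0.463,0.056,-0.554,0.32,-1],
  [0,0,-0.463,0.056,-0.554,0.32,-1],
  [0,0,-0.463,0.056,-0.554,0.32,-1],
  [0,0,-0.463,0.056,-0.554,0.32,-1],
  [0,0,-0.463,0.056,-0.554,0.32,-1],
  [0,0,-0.463,0.056,-0.554,0.32,-1],
  [0,0,-0.463,0.056,-0.554,0.32,-1],
  [0,0,-0.463,0.056,-0.554,0.32,-1],
  [0,0,-0.463,0.056,-0.554,0.32,-1],
  [0,0,-0.463,0.056,-0.554,0.32,-1],
  [0,0,-0.463,0.056,-0.554,0.32,-1],
  [0,0,-0.463,0.056,-0.554,0.32,-1],
])

```text
time: 25.9
position: [0.6723, -0.2063, 0.1323]
eef_rot: [-2.16, -2.281, -0.0]
force: [0.6, -0.7, -0.6]
gripper_width: 0.115
finger_force: 58.8
```

```bash
python3 wtool.py w12; python3 -c "
from meas import *
go(.6725,-.206,.0105,3.05)"
```

```text
[ 0.6723 -0.2063  0.1323] [ 0.61  0.76 -0.66  1.7   0.58  0.88 -0.24] 0.1147362819413892
wood 19423 [608. 296.] z 0.0386 c [ 0.8555 -0.2397] [0.0693 0.3026] 14.9
wood 4694 [325. 339.] z 0.1403 c [ 0.6771 -0.2989] [0.0228 0.1362] 3.3
wood 3044 [142. 257.] z 0.0170 c [ 0.5495 -0.2399] [0.0156 0.1024] 3.3
wood 692 [324. 197.] z 0.1399 c [ 0.671  -0.1879] [0.0217 0.0133] 3.1
yel 1260 [124. 111.] z 0.0065 c [ 0.5453 -0.1416] [0.0214 0.0205] 3.4
yel 740 [130. 176.] z 0.0182 c [ 0.5459 -0.1815] [0.0163 0.0186] 3.3
grn 1246 [258. 112.] z 0.0066 c [ 0.6271 -0.1375] [0.0213 0.0206] 3.2
cur yaw 3.1 turn -0.1 turn [-0.     -0.0001 -0.0003] shift [ 0.0006  0.0007 -0.3046]
```

View pics/w12.png

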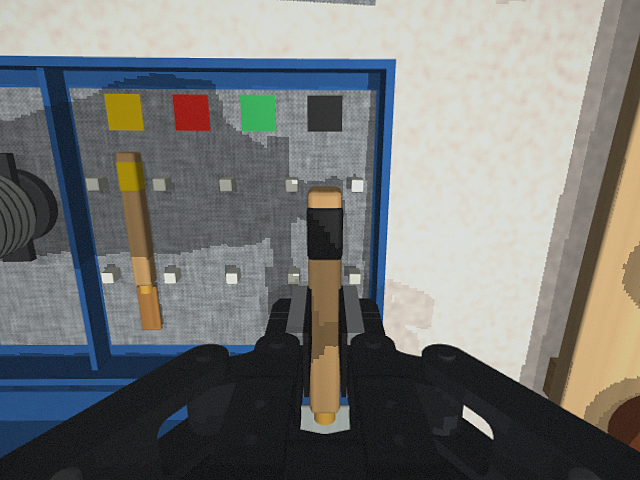

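The spatula is over slot 4 (black patch at (325,113)) and the knife is in slot 1. Lowering.

move_arm([
  [0,0,0,0,0,-0.1,-1],
  [0,0,0,0,0,-0.2,-1],
  [0,0,0,0,0,-0.26,-1],
  [0,0,0,0,0,-0.29,-1],
  [0,0,0,0,0,-0.305,-1],
  [0,0,0,0,0,-0.307,-1],
  [0,0,0,0,0,-0.307,-1],
])

```text
time: 26.65
position: [0.6732, -0.2062, 0.0108]
eef_rot: [2.16, 2.279, 0.002]
force: [-0.2, 0.0, -0.9]
gripper_width: 0.113
finger_force: 58.8
```

move_arm([
  [0,0,0,-0.002,0,-0.004,-1],
  [0,0,0,-0.002,0,-0.004,-1],
  [0,0,0,-0.002,0,-0.001,-0.5],
  [0,0,0,-0.002,0,0,-0.5],
  [0,0,0,-0.002,0,0,-0.5],
  [0,0,0,-0.002,0,0.08,-0.5],
  [0,0,0,-0.002,0,0.2,-0.5],
  [0,0,0,-0.002,0,0.32,-0.5],
  [0,0,0,-0.002,0,0.4,-0.5],
  [0,0,0,-0.002,0,0.4,-0.5],
  [0,0,0,-0.002,0,0.4,-0.5],
])

```text
time: 27.75
position: [0.6716, -0.2065, 0.1703]
eef_rot: [2.16, 2.279, 0.0]
force: [-0.9, 0.4, -0.4]
gripper_width: 0.251
finger_force: 0.0
```

```bash
python3 wtool.py w13; python3 - <<'E'
from meas import *
p=cam('top');im,d=get_image('top');cv2.imwrite('pics/top3.png',im)
for t in tools(im,p,(262,185,345,300)): print(t)
go(.489,.103,.15,98.6)
E
```

```text
[ 0.6716 -0.2065  0.1703] [ 0.63  0.72 -0.69  1.68  0.55  0.94 -0.22] 0.251343010939475
wood 29995 [596. 245.] z 0.0388 c [ 0.8703 -0.2429] [0.0956 0.3715] 15.0
wood 2332 [164. 241.] z 0.0169 c [ 0.5494 -0.2399] [0.015  0.1014] 3.1
wood 1375 [326. 225.] z 0.0178 c [ 0.6729 -0.2205] [0.0114 0.0716] 3.4
wood 176 [153. 151.] z 0.0176 c [ 0.5454 -0.169 ] [0.0147 0.0057] 3.2
yel 977 [149. 111.] z 0.0065 c [ 0.5448 -0.1419] [0.0215 0.0208] 3.3
yel 539 [155. 168.] z 0.0182 c [ 0.546  -0.1813] [0.0156 0.0189] 3.3
grn 938 [267. 112.] z 0.0066 c [ 0.6269 -0.1376] [0.0213 0.0202] 3.1
(np.int32(110), array([280.90909091, 271.91818182]), ((0.49963974952697754, 0.10430492460727692), (0.06729836761951447, 0.011369944550096989), 7.909125804901123))
cur yaw 3.1 turn -84.5 turn [-0.0005 -0.0005 -0.4693] shift [-0.4542  0.7735 -0.0458]
```

move_arm([
  [0,0,-0.469,-0.457,0.774,0,-0.2],
  [0,0,-0.469,-0.457,0.774,0,-0.2],
  [0,0,-0.469,-0.457,0.774,0,-0.2],
  [0,0,-0.469,-0.457,0.774,0,-0.2],
  [0,0,-0.469,-0.457,0.774,0,-0.2],
  [0,0,-0.469,-0.457,0.774,0,-0.2],
  [0,0,-0.469,-0.457,0.774,0,-0.2],
  [0,0,-0.469,-0.457,0.774,0,-0.2],
  [0,0,-0.469,-0.457,0.774,-0.09,-0.2],
  [0,0,-0.469,-0.457,0.774,-0.09,-0.2],
  [0,0,-0.469,-0.457,0.774,-0.09,-0.2],
  [0,0,-0.469,-0.457,0.774,-0.09,-0.2],
  [0,0,-0.469,-0.457,0.774,-0.09,-0.2],
  [0,0,-0.469,-0.457,0.774,-0.09,-0.2],
])

```text
time: 29.25
position: [0.489, 0.1032, 0.1339]
eef_rot: [-3.132, -0.239, -0.001]
force: [0.3, -0.0, -0.7]
gripper_width: 0.398
finger_force: 0.0
```

```bash
python3 wtool.py w14; python3 -c "
from meas import *
go(.4885,.103,.0047,98.5)"
```

```text
[0.489  0.1032 0.1339] [-0.13  0.49 -0.27  2.19  0.27  0.49 -2.02] 0.3984676703226956
wood 1798 [324. 210.] z 0.0127 c [0.4973 0.1053] [0.0722 0.0113] 9.0
grn 425 [324. 275.] z 0.0134 c [0.452  0.0984] [0.018  0.0119] 8.7
cur yaw -81.3 turn -0.2 turn [-0.0001  0.0001 -0.0011] shift [-0.0011 -0.0004 -0.323 ]
```

View pics/w14.png

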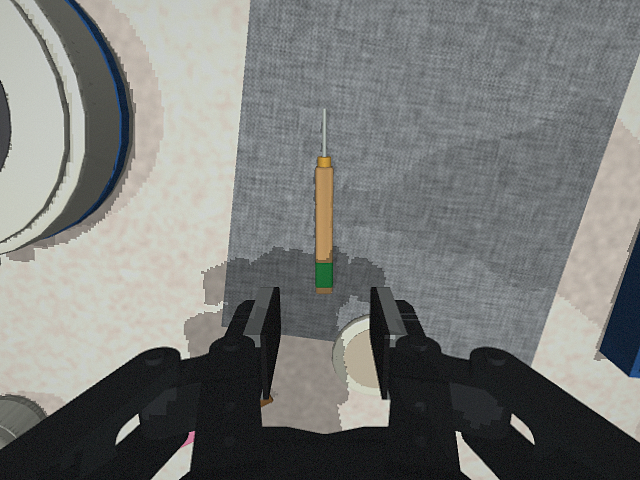

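The needle tool is at (324,228), aligned and centred between the fingers. Descending.

move_arm([
  [0,0,0,-0.007,0,-0.1,-0.4],
  [0,0,0,-0.007,0,-0.2,-0.4],
  [0,0,0,-0.007,0,-0.27,-0.4],
  [0,0,0,-0.007,0,-0.3,-0.4],
  [0,0,0,-0.007,0,-0.32,-0.4],
  [0,0,0,-0.007,0,-0.322,-0.4],
  [0,0,0,-0.007,0,-0.322,-0.4],
  [0,0,0,-0.007,0,-0.322,-0.4],
])

```text
time: 30.1
position: [0.4866, 0.1035, 0.006]
eef_rot: [-3.132, -0.237, -0.003]
force: [-0.1, 1.1, 0.5]
gripper_width: 0.297
finger_force: 0.0
```

move_arm([
  [0,0,0,0,0,-0.002,-0.6],
  [0,0,0,0,0,-0.002,-1],
  [0,0,0,0,0,-0.002,-1],
  [0,0,0,0,0,-0.002,-1],
  [0,0,0,0,0,-0.002,-1],
])

```text
time: 30.6
position: [0.4864, 0.1035, 0.005]
eef_rot: [-3.132, -0.237, -0.002]
force: [0.4, -0.0, 8.2]
gripper_width: 0.113
finger_force: 58.9
```

move_arm([
  [0,0,0,0,0,0.1,-1],
  [0,0,0,0,0,0.2,-1],
  [0,0,0,0,0,0.3,-1],
  [0,0,0.468,0.36,-0.804,0.32,-1],
  [0,0,0.468,0.36,-0.804,0.32,-1],
  [0,0,0.468,0.36,-0.804,0.32,-1],
  [0,0,0.468,0.36,-0.804,0.32,-1],
  [0,0,0.468,0.36,-0.804,0.32,-1],
  [0,0,0.468,0.36,-0.804,0.32,-1],
  [0,0,0.468,0.36,-0.804,0.32,-1],
  [0,0,0.468,0.36,-0.804,0.32,-1],
  [0,0,0.468,0.36,-0.804,0.32,-1],
  [0,0,0.468,0.36,-0.804,0.32,-1],
  [0,0,0.468,0.36,-0.804,0.32,-1],
  [0,0,0.468,0.36,-0.804,0.32,-1],
  [0,0,0.468,0.36,-0.804,0.32,-1],
  [0,0,0.468,0.36,-0.804,0.32,-1],
  [0,0,0.468,0.36,-0.804,0.32,-1],
])

```text
time: 32.4
position: [0.63, -0.218, 0.1323]
eef_rot: [2.165, 2.276, -0.0]
force: [-0.3, -0.8, -0.1]
gripper_width: 0.114
finger_force: 59.1
```

```bash
python3 wtool.py w15; python3 -c "
from meas import *
go(.6305,-.218,.0105,3.05)"
```

```text
[ 0.63   -0.218   0.1323] [ 0.7   0.75 -0.74  1.79  0.65  0.86 -0.29] 0.11402045428012121
wood 5505 [325. 280.] z 0.1399 c [ 0.632  -0.2634] [0.023  0.1409] 2.9
wood 3711 [624. 387.] z 0.0336 c [ 0.8537 -0.3268] [0.0289 0.1379] 14.6
wood 2918 [204. 246.] z 0.0171 c [ 0.5494 -0.2397] [0.0142 0.1021] 3.2
wood 1910 [389. 227.] z 0.0177 c [ 0.673  -0.2202] [0.0129 0.0731] 3.2
yel 1290 [190.  96.] z 0.0065 c [ 0.5443 -0.1418] [0.0213 0.0212] 2.7
yel 693 [196. 162.] z 0.0183 c [ 0.546  -0.1812] [0.0149 0.0189] 3.0
grn 1241 [325. 395.] z 0.1406 c [ 0.6365 -0.352 ] [0.0237 0.0366] 2.9
grn 1130 [325.  96.] z 0.0065 c [ 0.6261 -0.1379] [0.0209 0.0207] 2.9
cur yaw 2.9 turn 0.2 turn [0.0001 0.     0.0009] shift [ 0.0012 -0.     -0.3043]
```

View pics/w15.png

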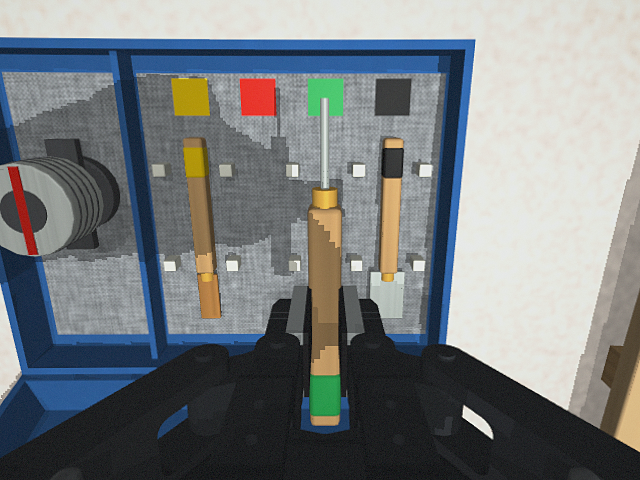

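The knife and spatula are in their slots, and the needle is over slot 3. Lowering and releasing.

move_arm([
  [0,0,0,0,0,-0.1,-1],
  [0,0,0,0,0,-0.2,-1],
  [0,0,0,0,0,-0.26,-1],
  [0,0,0,0,0,-0.29,-1],
  [0,0,0,0,0,-0.305,-1],
  [0,0,0,0,0,-0.309,-1],
  [0,0,0,0,0,-0.309,-1],
  [0,0,0,0,0,-0.309,-1],
])

```text
time: 33.25
position: [0.6306, -0.218, 0.0101]
eef_rot: [2.163, 2.276, 0.001]
force: [-3.8, 0.3, 7.2]
gripper_width: 0.112
finger_force: 60.0
```

move_arm([
  [0,0,0,0,0,-0.002,-1],
  [0,0,0,0,0,-0.001,-0.5],
  [0,0,0,0,0,0,-0.5],
  [0,0,0,0,0,0,-0.5],
  [0,0,0,0,0,0.08,-0.5],
  [0,0,0,0,0,0.2,-0.5],
  [0,0,0,0,0,0.32,-0.5],
  [0,0,0,0,0,0.44,-0.5],
  [0,0,0,0,0,0.56,-0.5],
  [0,0,0,0,0,0.68,-0.5],
  [0,0,0,0,0,0.8,-1],
  [0,0,0,0,0,0.9,-1],
  [0,0,0,0,0,0.9,-1],
  [0,0,0,0,0,0.9,-1],
])

```text
time: 34.65
position: [0.63, -0.2182, 0.3692]
eef_rot: [2.164, 2.276, 0.0]
force: [0.3, -1.0, -0.1]
gripper_width: 0.001
finger_force: 0.0
```

```bash
python3 wtool.py w16; python3 - <<'E'
from meas import *
p=cam('scene');im,d=get_image('scene');cv2.imwrite('pics/scene1.png',im)
ys,xs=np.mgrid[180:400:1,90:280:1];uv=np.c_[xs.ravel(),ys.ravel()];P=depthpts(p,uv,d)
H,S,V=hsv(im);b=((H>100)&(H<125)&(S>120))[uv[:,1],uv[:,0]]
Q=P[b&(P[:,2]>.06)&(P[:,2]<.35)];
for z in np.arange(.06,.3,.02):
    q=Q[abs(Q[:,2]-z)<.01]
    if len(q)>5: print(round(z,2),len(q),'x',np.round(np.percentile(q[:,0],[2,98]),3),'y',np.round(np.percentile(q[:,1],[2,50,98]),3))
E
```

```text
[ 0.63   -0.2182  0.3692] [ 0.79  0.54 -0.88  1.54  0.43  1.26 -0.1 ] 0.001271623493961971
wood 28675 [560. 148.] z 0.0392 c [ 0.9165 -0.2152] [0.3957 0.1428] 90.0
wood 1266 [631. 415.] z -0.7147 c [ 1.0816 -0.5349] [0.0356 0.1628] 14.6
wood 854 [258. 186.] z 0.0171 c [ 0.5494 -0.2409] [0.0139 0.0995] 2.9
wood 582 [324. 163.] z 0.0178 c [ 0.6295 -0.2074] [0.0111 0.071 ] 2.9
yel 355 [253. 103.] z 0.0066 c [ 0.5432 -0.1419] [0.0213 0.021 ] 3.0
yel 178 [255. 137.] z 0.0183 c [ 0.5458 -0.1814] [0.0133 0.0174] 3.0
grn 323 [324. 103.] z 0.0066 c [ 0.6261 -0.1382] [0.0199 0.0199] 2.9
0.06 139 x [0.433 0.72 ] y [-0.368 -0.348 -0.323]
0.08 285 x [0.434 0.72 ] y [-0.372 -0.354 -0.329]
0.1 278 x [0.434 0.721] y [-0.376 -0.36  -0.335]
0.12 274 x [0.434 0.721] y [-0.383 -0.366 -0.342]
0.14 282 x [0.434 0.721] y [-0.391 -0.372 -0.35 ]
0.16 276 x [0.435 0.722] y [-0.397 -0.378 -0.357]
0.18 281 x [0.436 0.722] y [-0.404 -0.383 -0.363]
0.2 273 x [0.436 0.722] y [-0.411 -0.39  -0.37 ]
0.22 2515 x [0.443 0.721] y [-0.426 -0.403 -0.382]
0.24 93 x [0.445 0.718] y [-0.422 -0.387 -0.381]
```

View pics/scene1.png

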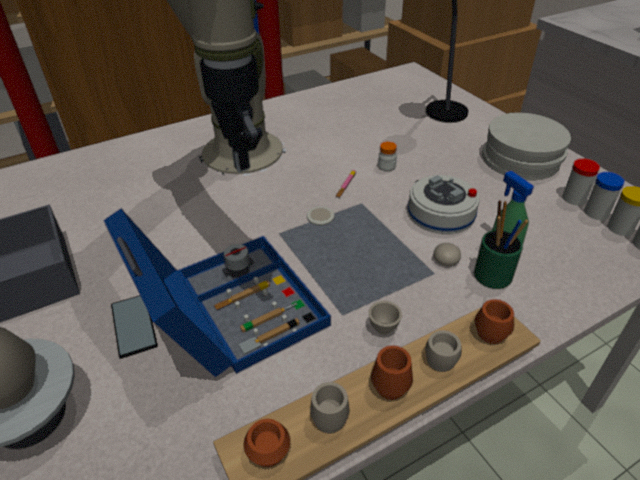

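The scene view confirms it. The chuck is in the well, the knife, needle and spatula are in their slots, and the lid is open with its free edge at y about -0.40, z about 0.23. I go over and behind the lid to push it shut.

move_arm([
  [0,0,0,-0.125,-0.65,0.03,-1],
  [0,0,0,-0.125,-0.65,0.03,-1],
  [0,0,0,-0.125,-0.65,0.03,-1],
  [0,0,0,-0.125,-0.65,0.03,-1],
  [0,0,0,-0.125,-0.65,0.03,-1],
  [0,0,0,-0.125,-0.65,0.03,-1],
  [0,0,0,-0.125,-0.65,0.03,-1],
  [0,0,0,-0.125,-0.65,0.03,-1],
  [0,0,0,-0.125,-0.65,-0.1,-1],
  [0,0,0,-0.125,-0.65,-0.2,-1],
  [0,0,0,-0.125,-0.65,-0.3,-1],
  [0,0,0,-0.125,-0.65,-0.4,-1],
  [0,0,0,-0.125,-0.65,-0.42,-1],
  [0,0,0,-0.125,-0.65,-0.42,-1],
])

```text
time: 36.15
position: [0.5803, -0.4762, 0.1996]
eef_rot: [-2.16, -2.278, -0.001]
force: [0.3, -1.2, 1.1]
gripper_width: 0.003
finger_force: 0.0
```

move_arm([
  [0,0,0,0,0.04,0,-1],
  [0,0,0,0,0.08,0,-1],
  [0,0,0,0,0.11,0,-1],
  [0,0,0,0,0.14,0,-1],
  [0,0,0,0,0.16,0,-1],
  [0,0,0,0,0.18,0,-1],
  [0,0,0,0,0.2,0,-1],
  [0,0,0,0,0.22,0,-1],
])

```text
time: 36.95
position: [0.5798, -0.3897, 0.2003]
eef_rot: [-2.165, -2.276, 0.0]
force: [0.3, -2.0, 0.9]
gripper_width: 0.004
finger_force: 0.8
```

move_arm([
  [0,0,0,0,0.03,0,-1],
  [0,0,0,0,0.06,0,-1],
  [0,0,0,0,0.09,0,-1],
  [0,0,0,0,0.12,0,-1],
  [0,0,0,0,0.15,0,-1],
  [0,0,0,0,0.18,0,-1],
  [0,0,0,0,0.21,0,-1],
  [0,0,0,0,0.24,0,-1],
  [0,0,0,0,0.27,0,-1],
  [0,0,0,0,0.3,0,-1],
  [0,0,0,0,0.33,0,-1],
  [0,0,0,0,0.36,0,-1],
])

```text
time: 38.15
position: [0.58, -0.245, 0.2005]
eef_rot: [2.164, 2.277, 0.0]
force: [0.2, -0.6, -0.0]
gripper_width: 0.0
finger_force: 0.1
```

```bash
cat > lid.py <<'E'
from meas import *
import sys
p=cam('scene');im,d=get_image('scene');cv2.imwrite('pics/%s.png'%sys.argv[1],im)
ys,xs=np.mgrid[100:400:1,60:330:1];uv=np.c_[xs.ravel(),ys.ravel()];P=depthpts(p,uv,d)
H,S,V=hsv(im);b=((H>100)&(H<125)&(S>120))[uv[:,1],uv[:,0]]
Q=P[b&(P[:,2]>.04)&(P[:,2]<.35)&(P[:,1]<.0)&(P[:,1]>-.6)&(P[:,0]>.4)];
for z in np.arange(.05,.3,.02):
    q=Q[abs(Q[:,2]-z)<.01]
    if len(q)>5: print(round(z,2),len(q),'x',np.round(np.percentile(q[:,0],[2,98]),3),'y',np.round(np.percentile(q[:,1],[2,50,98]),3))
E
python3 lid.py s2
```

```text
0.05 262 x [0.462 0.719] y [-0.354 -0.338 -0.297]
0.07 1354 x [0.443 0.718] y [-0.352 -0.338 -0.289]
0.09 935 x [0.439 0.717] y [-0.336 -0.324 -0.271]
0.11 553 x [0.436 0.717] y [-0.32  -0.299 -0.254]
0.13 563 x [0.434 0.716] y [-0.303 -0.283 -0.236]
0.15 566 x [0.434 0.716] y [-0.287 -0.266 -0.221]
0.17 591 x [0.433 0.715] y [-0.272 -0.251 -0.205]
0.19 1205 x [0.437 0.714] y [-0.254 -0.236 -0.184]
0.21 1247 x [0.453 0.713] y [-0.238 -0.218 -0.192]
0.23 9 x [0.593 0.69 ] y [-0.248 -0.217 -0.214]
0.25 36 x [0.544 0.619] y [-0.258 -0.255 -0.231]
0.27 34 x [0.531 0.633] y [-0.261 -0.257 -0.241]
0.29 33 x [0.57  0.643] y [-0.263 -0.253 -0.231]
```

move_arm([
  [0,0,0,0,0.05,-0.01,-1],
  [0,0,0,0,0.11,-0.025,-1],
  [0,0,0,0,0.14,-0.06,-1],
  [0,0,0,0,0.16,-0.1,-1],
  [0,0,0,0,0.18,-0.14,-1],
  [0,0,0,0,0.2,-0.175,-1],
  [0,0,0,0,0.21,-0.21,-1],
  [0,0,0,0,0.225,-0.24,-1],
  [0,0,0,0,0.23,-0.265,-1],
  [0,0,0,0,0.24,-0.285,-1],
  [0,0,0,0,0.24,-0.285,-1],
])

```text
time: 39.3
position: [0.5796, -0.1496, 0.0855]
eef_rot: [-2.163, -2.277, 0.001]
force: [-0.1, 0.5, -0.6]
gripper_width: -0.004
finger_force: 0.0
```

move_arm([
  [0,0,0,0,0,-0.015,-1],
  [0,0,0,0,0,-0.03,-1],
  [0,0,0,0,0,-0.035,-1],
  [0,0,0,0,0,-0.04,-1],
  [0,0,0,0,0,-0.04,-1],
])

```text
time: 39.8
position: [0.5798, -0.1505, 0.072]
eef_rot: [2.164, 2.276, -0.002]
force: [-6.1, -1.2, 17.6]
gripper_width: -0.004
finger_force: 9.0
```

```bash
python3 lid.py s3
```

```text
0.05 906 x [0.468 0.717] y [-0.325 -0.248 -0.113]
0.07 6038 x [0.432 0.714] y [-0.32  -0.251 -0.112]
0.09 17 x [0.592 0.597] y [-0.155 -0.145 -0.141]
0.11 10 x [0.559 0.612] y [-0.162 -0.161 -0.144]
0.13 33 x [0.539 0.627] y [-0.165 -0.159 -0.137]
0.15 28 x [0.531 0.64 ] y [-0.164 -0.158 -0.146]
0.17 20 x [0.569 0.632] y [-0.168 -0.161 -0.144]
0.19 9 x [0.599 0.622] y [-0.159 -0.156 -0.146]
0.21 37 x [0.582 0.619] y [-0.186 -0.169 -0.13 ]
0.23 47 x [0.586 0.62 ] y [-0.186 -0.156 -0.128]
0.25 23 x [0.579 0.617] y [-0.184 -0.161 -0.125]
```

The lid is shut: the tip sits at 72 mm with 17.6 N. Retreating and verifying.

move_arm([
  [0,0,0,0,0,0.05,-1],
  [0,0,0,0,0,0.17,-1],
  [0,0,0,0,0,0.29,-1],
  [0,0,0,0,0,0.4,-1],
  [0,0,0,0,0,0.5,-1],
  [0,0,0,0,0,0.5,-1],
  [0,0,0,0,0,0.5,-1],
  [0,0,0,0,0,0.5,-1],
  [0,0,0,0,0,0.5,-1],
])

```text
time: 40.75
position: [0.5793, -0.1503, 0.2691]
eef_rot: [-2.163, -2.276, 0.002]
force: [-0.0, -0.3, -0.2]
gripper_width: -0.001
finger_force: 0.0
```

```bash
python3 lid.py s4; python3 - <<'E'
from meas import *
p=cam('scene');im,d=get_image('scene')
H,S,V=hsv(im);m=(H>100)&(H<125)&(S>120);q=np.argwhere(m)[:,::-1];P=depthpts(p,q,d)
s=(P[:,2]>.055)&(P[:,2]<.1)&(P[:,0]>.45)&(P[:,0]<.7)&(P[:,1]<-.12)&(P[:,1]>-.31);P=P[s]
c=np.linalg.lstsq(np.c_[P[:,:2],np.ones(len(P))],P[:,2],rcond=None)[0];print('slope',c,len(P),'z at tip',np.median(P[P[:,1]>-.15,2]),np.median(P[P[:,1]<-.28,2]))
E
```

```text
0.05 901 x [0.476 0.717] y [-0.325 -0.246 -0.112]
0.07 6620 x [0.431 0.714] y [-0.319 -0.233 -0.112]
0.29 7 x [0.59  0.594] y [-0.155 -0.147 -0.147]
slope [ 0.00262789 -0.00433753  0.06849066] 4048 z at tip 0.07070253234744706 0.07132754581870182
```

View pics/s4.png

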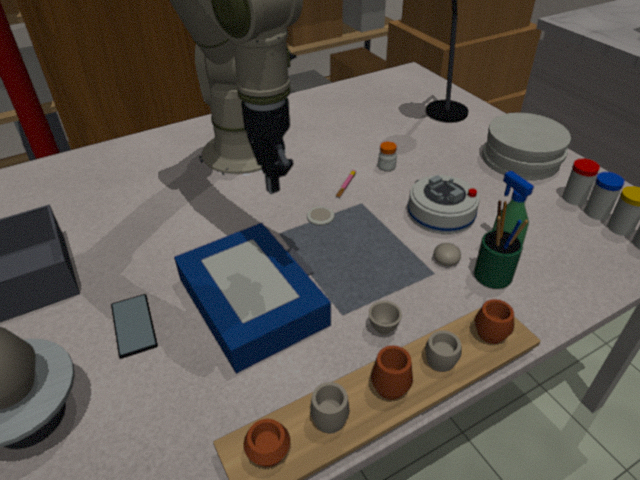

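The lid is flat at 71 mm (slope below 0.005 rad), nothing else has moved, and the arm is clear. Handing in.

```bash
python3 -c "
from rig import *
print(job_done())"
```

```text
the job is handed in; nothing more can be done
None
```

The job is handed in (no verdict was shown): the chuck is in the well; the knife, needle and spatula are in slots 1, 3 and 4; slot 2 is empty because the loop is missing; and the lid is shut.

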